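# Check the setting blocks and put them away

## Task

Check every setting block left out on the pharmacy bench under the height gauge, one after another from the lowest block to the highest: lay it flat on the anvil, dots up, press the sprung foot firmly down onto it for a second, and let the foot come back up. Put each block away, dots up, flat in the slot whose label has the same number of dots, so that at the end all of them are home and the gauge's foot is up; leave the bottle, the tub and the carton alone.

Things in the scene. Friction and masses are not known exactly. Their poses are not given: they have to be found in the camera images.
- block1_center (a point): Setting block 1: plain white plastic block 120 long (its x) x 56 wide (its y) x 24 mm high (its z, up), one dot on its top. The point is its centre, half-way up. Loose, under 0.6 kg, starts flat on the bench; symmetrical, so either end may lead. May be absent.
- block2_center (a point): Setting block 2: plain white plastic block 120 long (its x) x 56 wide (its y) x 34 mm high (its z, up), two dots on its top. The point is its centre, half-way up. Loose, under 0.6 kg, starts flat on the bench; symmetrical, so either end may lead. May be absent.
- block3_center (a point): Setting block 3: plain white plastic block 120 long (its x) x 56 wide (its y) x 44 mm high (its z, up), three dots on its top. The point is its centre, half-way up. Loose, under 0.6 kg, starts flat on the bench; symmetrical, so either end may lead. May be absent.
- block4_center (a point): Setting block 4: plain white plastic block 120 long (its x) x 56 wide (its y) x 54 mm high (its z, up), four dots on its top. The point is its centre, half-way up. Loose, under 0.6 kg, starts flat on the bench; symmetrical, so either end may lead. May be absent.
- slot1: Storage slot of block 1: fixed open aluminium cradle on the rack board, label tab at its +x end showing one dot. Origin: centre of its underside, 6 mm above the bench; a block rests on its floor, 4 mm above the origin, lengthwise along the slot's x. Pocket 130 x 64 mm.
- slot2: Storage slot of block 2: fixed open aluminium cradle on the rack board, label tab at its +x end showing two dots. Origin: centre of its underside, 6 mm above the bench; a block rests on its floor, 4 mm above the origin, lengthwise along the slot's x. Pocket 130 x 64 mm.
- slot3: Storage slot of block 3: fixed open aluminium cradle on the rack board, label tab at its +x end showing three dots. Origin: centre of its underside, 6 mm above the bench; a block rests on its floor, 4 mm above the origin, lengthwise along the slot's x. Pocket 130 x 64 mm.
- slot4: Storage slot of block 4: fixed open aluminium cradle on the rack board, label tab at its +x end showing four dots. Origin: centre of its underside, 6 mm above the bench; a block rests on its floor, 4 mm above the origin, lengthwise along the slot's x. Pocket 130 x 64 mm.
- rack: Fixed grey board, 6 mm thick, under the four slots, which stand side by side along its y, 95 mm apart. Each slot has end walls and four corner rails, tops 14 mm above the slot's origin; its long sides are open between the corners (slot x within 50 mm of the middle), so that fingers reach down beside a block.
- gauge_base: Fixed gauge stand: steel plate (the anvil) 240 (x) x 130 (y) x 14 mm thick, origin at its underside's centre, on the bench. Column 184 mm high at x = 92 to 116 mm; foot above x = 10, y = 0. Open on the -x side: slide a block in lengthwise from there; with its centre at x = -32 mm the foot is over one end and a gripper has room over the other.
- gauge (a joint): The gauge's sprung slide: 0 fully up, where the spring holds it, growing to 0.09 m as it is pressed down. The gap between its foot (24 mm diameter) and the anvil is 0.095 m minus this value: on a block it reads 0.095 minus the block's height. The spring takes 2.5 N at the top plus 80 N/m (8 N at 0.07 m) and lifts the slide when let go; keep pressing a few N beyond the spring so that the foot bears on the block.
- gauge_pad (a point): Top centre of the black round thumb pad (34 mm diameter) right above the gauge's foot; 146 mm above the bench with the slide up. Press it straight down. The arm behind it (towards the column) is 22 mm wide, its top 11 mm lower.
- amber_bottle: Bystander: amber bottle, 64 mm diameter, 150 high, white cap, origin at its underside. Leave alone.
- tub: Bystander: white plastic jar, 84 mm diameter, 100 high, origin at its underside. Leave alone.
- carton: Bystander: cardboard carton 100 x 70 x 60 mm, origin at its underside. Leave alone.

How it is judged:
By the outcome, as a careful person would: the job done as asked, in the order asked, and still so for the second after the job is handed in, with the robot touching nothing.
Of block1, block2, block3, block4 only 2 to 3 are there at a start; the rules pass over those that are not, and their reading is None.
At some moment in a run one of block1, block2, block3, block4 may be knocked a few centimetres aside while the robot is not near it.
Once in a run the grip may slacken for a moment while it holds something.
It also fails if it takes over 210 s, if anything falls off the work surface, if the arm or the gripper's body presses on something with over 40 N, if the wrist force passes 120 N, or if a joint passes its speed limit or range.

## Robot

A 6-joint arm with a two-finger parallel gripper is mounted at the origin on the work surface. World frame = base frame: x ahead of the robot, y to its left, z up, the work surface at z = 0. Lengths are in m, angles in rad, forces in N, time in s.
With the tool pointing down it reaches from about 0.375 to 0.9 m from the base axis. Payload 3.1 kg.
Tool frame: the origin (TCP) lies at the very end of the fingers, on their centre line; the grasp point (between the pads) lies 19 mm behind it; z points along the fingers, y is the line along which they close (so a half turn about z gives the same grasp; the last joint's range is limited). The gripper opens to 85 mm and grips with 20 to 120 N. Pads are 22 mm wide; open, the fingers measure 114 mm over their backs; the gripper's body (76 mm by 85 mm) begins 54 mm behind the grasp point. The pads swing forward as they close: fully open they stand 13 mm farther back than shut.
Start: joints at [0.942, 0.527, 1.433, -0, 1.181, -0.178], TCP at [0.272, 0.563, 0.209] pointing down, gripper open.
Joint ranges: [-3.08, 3.08], [-0.75, 2.2], [0.22, 2.44], [-1.43, 4.57], [0, 2.65], [-2.85, 2.85]. Speed limits (rad/s): [2.79, 2.79, 3.14, 3.14, 3.14, 3.14].

## Interface

Orientations are given as a unit quaternion [x, y, z, w].
In Python, from station import manip gives the robot as it stands.
- The arm moves only by the shell command python3 -m handwheel 'ROWS' [FORCE]. ROWS is JSON, a list of rows, each a list of 7 numbers: the shift along the world's x, y, z in mm, then the turn, a rotation vector about the world's x, y, z in degrees, then the opening, from 0 (shut) to 1 (fully open). A call has exactly 10 rows; each row shifts and turns the commanded pose from where the row before left it; what a row does not reach is not made up. A row lasts 1/8 s, in which the tool goes at most 62.5 mm and 10.7 degrees, less where a joint would pass 70% of its speed; a pose out of reach is approached as far as the arm can. A call is refused whole if a number of a shift passes 62.5 or a number of a turn 10.7, either way. A call with a gripper value outside its range is refused whole. The fingers move at their own pace and stop on an object; FORCE is the grip in N (left out, the last holds). Time passes only in rows, so rows that do not move let the fingers close, or fill a call up. It gives the time, the measured TCP pose, the force, the opening and the grip force at its end, in the units of the state.
- manip.sense(): the state, without advancing time (a new reading comes with each control period).
- manip.snapshot(name): name is "scene" or "top" or "wrist"; returns the picture (480x640x3 uint8, red, green, blue); there is no depth.
- manip.get_calibration(name): a dict with "K" (3x3 intrinsics, pixels), "rvec" (rotation vector, rad) and "tvec" (3), from world to camera coordinates, as OpenCV has them. Camera axes: x right, y down, z forward; pixel columns grow to the right and rows downward; lengths in m; the calibration is good to about 2 mm. A picture is of the moment at which its call begins: read the wrist's pose just before it. get_calibration takes no time and is no camera call; for the wrist camera it gives the pose at the moment of the call.
- manip.sign_off(): hands the job in; it is judged then, once.
The state is a dict: "t": time; "q": joint angles; "qd": joint speeds; "tau": joint torques, N m; "tcp_pos": TCP position; "tool_rot": TCP orientation; "force": force on the tool from outside, world axes, zero at the start; "ft_torque": the same for the moment, N m; "finger_gap": opening from 0.0 (shut) to 1.0 (fully open); "gripper_force": force on a finger pad.
Only numpy, scipy, OpenCV 4.12 (cv2) and the standard library are available. Lean on these libraries where they do the work, as an engineer would, in place of code of your own. Each camera call takes 0.05 s, during which the arm holds its last target. There are 200 camera calls.

## Working session

There is one attempt and no reset: what is moved stays moved. The work goes in short steps, Python scripts to look and compute and a shell command to move; the robot and the scene stay as the last step left them, time stands still between calls to the robot, and variables do not carry over. Pictures are saved under pics/ and viewed, at most 14 in all, crops included, and the job is handed in when it is done.

```bash
ls; mkdir -p pics
cat > h.py <<'E'
import numpy as np, cv2
from station import manip
from scipy.spatial.transform import Rotation as R
def snap(n,f=None):
    c=manip.get_calibration(n); im=manip.snapshot(n)
    if f: cv2.imwrite('pics/'+f,cv2.cvtColor(im,cv2.COLOR_RGB2BGR))
    return im,c
def ray(c,px,z):
    K=np.array(c['K'],float); Rm=cv2.Rodrigues(np.array(c['rvec'],float))[0]; t=np.array(c['tvec'],float).ravel()
    o=-Rm.T@t; px=np.atleast_2d(px).astype(float)
    d=np.c_[px,np.ones(len(px))]@np.linalg.inv(K).T@Rm
    return o+d*((z-o[2])/d[:,2])[:,None]
def proj(c,p):
    return cv2.projectPoints(np.atleast_2d(p).astype(float),np.array(c['rvec'],float),np.array(c['tvec'],float),np.array(c['K'],float),None)[0][:,0]
E
python3 - <<'E'
from h import *
snap('top','top0.png'); snap('scene','scene0.png'); s=manip.sense(); print(s)
E
```

```text
pics
{'t': 0.1, 'q': array([ 9.41512866e-01,  5.28351734e-01,  1.43377921e+00,  1.84588431e-05,
        1.18140610e+00, -1.78476946e-01]), 'qd': array([ 0.00038757, -0.00256485, -0.00514353,  0.0007533 , -0.00040629,
        0.00068216]), 'tau': array([-1.36768322e-04, -4.43307889e+01, -1.78585625e+01, -2.65291028e-04,
        3.94589573e-03, -2.62540692e-05]), 'tcp_pos': array([0.27185126, 0.56201626, 0.20804311]), 'tool_rot': array([ 2.23502754e-01,  9.74702813e-01, -8.90617119e-04, -3.89908999e-04]), 'force': array([ 0.03443267, -0.99715988,  0.72312752]), 'ft_torque': array([-0.00651151, -0.04457611,  0.02457211]), 'gripper_force': 0.0, 'finger_gap': 0.9975688512170718}
```

View pics/top0.png

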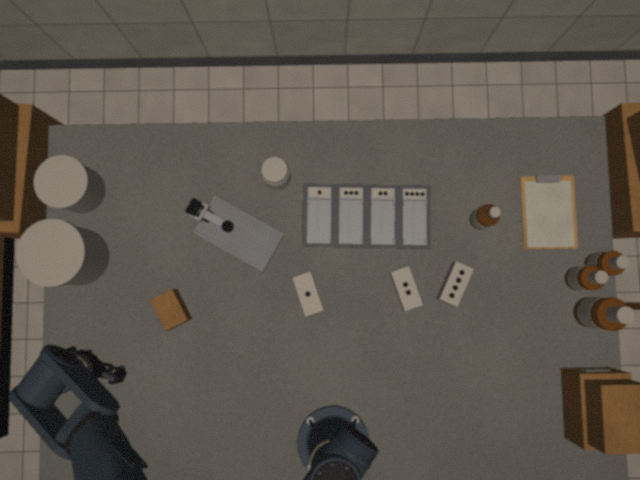

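View pics/scene0.png

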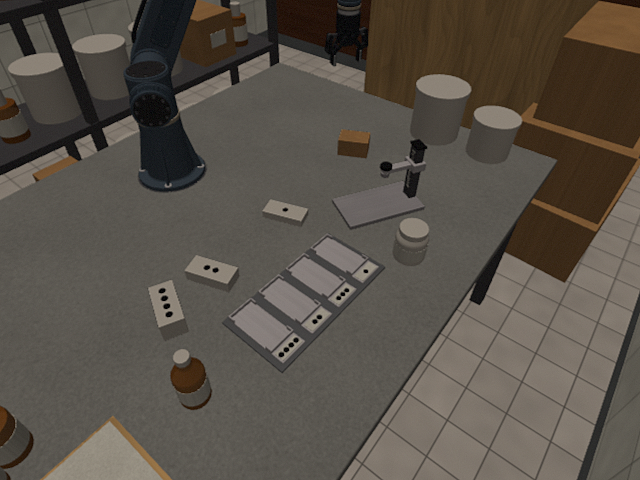

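Top view: blocks with 1 dot at (307,294), 2 dots at (407,288) and 4 dots at (456,283). Block 3 is absent. Slots left to right are 1, 3, 2, 4 around (319..415,215). The anvil is at about (238,233) with the pad at (227,226).

```bash
cat >> h.py <<'E'
def rect(c,im,roi,z,lo=None,mask=None,close=9):
    """roi x0,y0,x1,y1 ; largest blob -> centre, long-axis angle(deg), sizes at height z"""
    x0,y0,x1,y1=roi
    m=((im.min(2)>lo) if mask is None else mask).astype(np.uint8)*255
    m=m[y0:y1,x0:x1]; m=cv2.morphologyEx(m,cv2.MORPH_CLOSE,np.ones((close,close)))
    k=max(cv2.findContours(m,cv2.RETR_EXTERNAL,cv2.CHAIN_APPROX_NONE)[0],key=cv2.contourArea)
    w=ray(c,k[:,0]+[x0,y0],z)[:,:2]
    (cx,cy),(a,b),ang=cv2.minAreaRect((w*1000).astype(np.float32))
    if a<b: a,b=b,a; ang+=90
    return [round(float(v),1) for v in (cx,cy,(ang+90)%180-90,a,b)]
E
python3 - <<'E'
from h import *
im,c=snap('top')
print(im[294,300],im[310,290],im[245,255],im[230,318],im[188,312],im[240,307])
for n,roi,h in((1,(285,262,330,325),.024),(2,(385,258,428,318),.034),(4,(432,255,480,312),.054)):
    print(n,rect(c,im,roi,h,120))
hsv=cv2.cvtColor(im,cv2.COLOR_RGB2HSV)
for p in((265,240),(318,230),(290,310),(306,215)): print(p,im[p[1],p[0]],hsv[p[1],p[0]])
print('anvil corners',ray(c,[(215,197),(283,236),(263,270),(195,232)],.014)[:,:2])
print('pad',ray(c,[(227,226.5)],.146)); print('foot...')
print('board',ray(c,[(304,184),(429,186),(429,247),(303,246)],.006)[:,:2])
for n in('slotfloor',): print(ray(c,[(319,219),(351,219),(383,219),(415,219)],.010))
big=cv2.resize(im[170:335,180:490],None,fx=2.58,fy=2.58,interpolation=cv2.INTER_CUBIC)
cv2.imwrite('pics/crop0.png',big[:,:,::-1])
E
```

```text
[148 138 124] [94 91 84] [109 106 103] [134 130 126] [147 138 126] [125 121 117]
1 [427.7, 67.2, 17.6, 115.0, 49.7]
2 [439.2, -221.8, 18.0, 113.2, 48.7]
4 [449.7, -361.4, -24.7, 110.7, 47.5]
(265, 240) [115 112 108] [ 17  16 115]
(318, 230) [134 130 126] [ 15  15 134]
(290, 310) [94 91 84] [21 27 94]
(306, 215) [87 84 83] [ 8 12 87]
anvil corners [[0.71942903 0.33867088]
 [0.59920046 0.13705986]
 [0.49942094 0.19697979]
 [0.61538608 0.39780535]]
pad [[0.61391171 0.27901289 0.146     ]]
foot...
board [[ 0.75607906  0.07304667]
 [ 0.74393312 -0.3025445 ]
 [ 0.56002703 -0.29640312]
 [ 0.56915831  0.07847572]]
[[ 0.64879624  0.02959348  0.01      ]
 [ 0.64724449 -0.06579053  0.01      ]
 [ 0.64569229 -0.16120191  0.01      ]
 [ 0.64413966 -0.25664065  0.01      ]]
```

View pics/crop0.png

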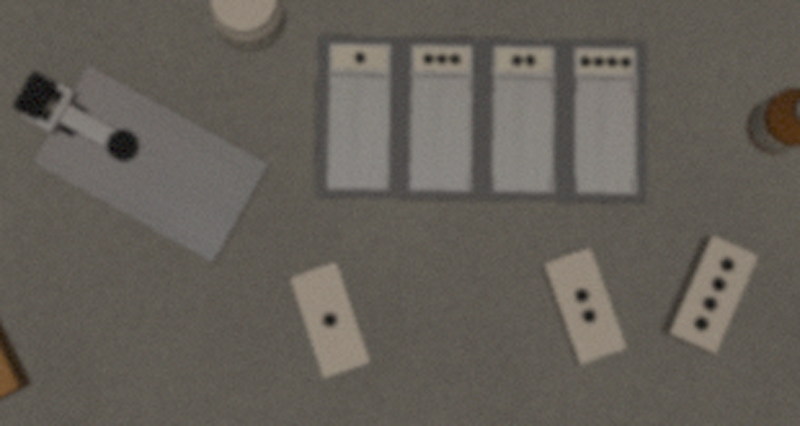

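The crop confirms the identities and the slot order 1, 3, 2, 4, and the tub sits near (245,15) in the crop. Moving above block 1's near end.

```bash
python3 -m handwheel '[[12,-50.5,0,0,0,4.36,1],[12,-50.5,0,0,0,4.36,1],[12,-50.5,0,0,0,4.36,1],[12,-50.5,0,0,0,4.36,1],[12,-50.5,0,0,0,4.36,1],[12,-50.5,0,0,0,4.36,1],[12,-50.5,0,0,0,4.36,1],[12,-50.5,0,0,0,4.36,1],[12,-50.5,0,0,0,4.36,1],[12,-50.5,0,0,0,4.36,1]]' 60
python3 -m handwheel '[[0,0,0,0,0,0,1],[0,0,0,0,0,0,1],[0,0,0,0,0,0,1],[0,0,0,0,0,0,1],[0,0,0,0,0,0,1],[0,0,0,0,0,0,1],[0,0,0,0,0,0,1],[0,0,0,0,0,0,1],[0,0,0,0,0,0,1],[0,0,0,0,0,0,1]]'
cat >> h.py <<'E'
def pose():
    s=manip.sense(); M=R.from_quat(s['tool_rot']).as_matrix()
    a=np.degrees(np.arctan2(M[1,0],M[0,0])); a=(a+90)%180-90
    return s,np.array(s['tcp_pos'])*1000,a,M[:,2]
E
python3 - <<'E'
from h import *
s,p,a,z=pose(); print(p,a,z,s['t'])
im,c=snap('wrist','w1.png')
print(proj(c,[.4277,.0672,.024]),rect(c,im,(0,0,640,480),.024,120))
E
```

```text
t: 1.4
tcp_pos: [0.3925, 0.0559, 0.209]
tool_rot: [-0.156, 0.988, -0.0, 0.0]
force: [0.6, -0.3, 0.1]
finger_gap: 0.997
gripper_force: 0.0
t: 2.65
tcp_pos: [0.3923, 0.0575, 0.2089]
tool_rot: [-0.154, 0.988, -0.0, 0.0]
force: [-0.1, -0.4, -0.3]
finger_gap: 1.002
gripper_force: 0.0
[392.27290288  57.49377974 208.92405571] 17.762785346928837 [ 3.06683488e-05 -3.82709927e-05 -9.99999999e-01] 2.65
[[312.1558285  247.23399122]] [427.8, 67.1, 18.0, 118.1, 54.5]
```

View pics/w1.png

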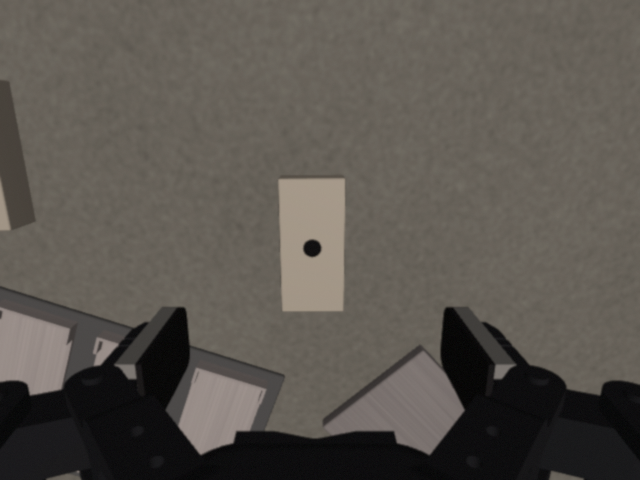

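Block 1 is centred at (312,247) in the wrist view, at (427.8, 67.1) mm and 18.0°, matching the top estimate. Descending to grip its near end.

```bash
python3 -m handwheel '[[2,-1,-25,0,0,0,1],[0,0,-25,0,0,0,1],[0,0,-25,0,0,0,1],[0,0,-25,0,0,0,1],[0,0,-25,0,0,0,1],[0,0,-25,0,0,0,1],[0,0,-25,0,0,0,1],[0,0,-18,0,0,0,1],[0,0,-14,0,0,0,1],[0,0,0,0,0,0,1]]' 60
python3 -m handwheel '[[0,0,0,0,0,0,0.3],[0,0,0,0,0,0,0.3],[0,0,0,0,0,0,0.3],[0,0,0,0,0,0,0.3],[0,0,0,0,0,0,0.3],[0,0,0,0,0,0,0.3],[0,0,0,0,0,0,0.3],[0,0,0,0,0,0,0.3],[0,0,0,0,0,0,0.3],[0,0,0,0,0,0,0.3]]' 80
```

```text
t: 3.95
tcp_pos: [0.394, 0.0565, 0.0011]
tool_rot: [-0.154, 0.988, 0.0, -0.001]
force: [0.3, 0.3, -0.8]
finger_gap: 0.994
gripper_force: 0.0
t: 5.2
tcp_pos: [0.3943, 0.0566, 0.0019]
tool_rot: [-0.154, 0.988, 0.0, -0.0]
force: [0.3, -0.3, 0.5]
finger_gap: 0.299
gripper_force: 0.0
```

Run:
```python
from h import *
snap('wrist','w2.png')
im,c=snap('top','top2.png')
for n,roi,h in((2,(385,258,428,318),.034),(4,(432,255,480,312),.054)):
    print(n,rect(c,im,roi,h,120))
cv2.imwrite('pics/crop2.png',np.hstack([cv2.resize(im[230:360,220:420],(640,416)),])[:,:,::-1])
```

```text
2 [438.7, -221.4, 19.4, 117.4, 53.3]
4 [449.7, -362.3, -25.9, 114.7, 51.4]
```

View pics/w2.png

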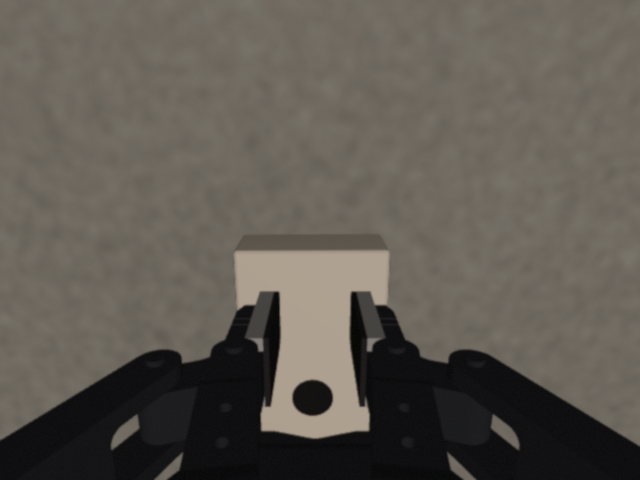

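Run:
```python
from h import *
s,p,a,z=pose(); print(p,a,s['finger_gap'],s['gripper_force'],s['force'])
c=manip.get_calibration('wrist')
M=R.from_quat(s['tool_rot']).as_matrix(); t=np.array(s['tcp_pos'])
for d in(0,-.019,-.04):
  for y in(-.0125,.0125): print(d,y,proj(c,t+M@[0,y,d]))
b=np.array([.4278,.0671]);u=np.array([np.cos(np.radians(18)),np.sin(np.radians(18))]);v=np.array([-u[1],u[0]])
for zz in(0,.024):
  for sy in(-1,1): print(zz,proj(c,np.r_[b-.06*u+sy*.028*v,zz]))
print(proj(c,np.r_[b,.024]))
Rm=cv2.Rodrigues(np.array(c['rvec']))[0]; print('cam',-Rm.T@np.array(c['tvec']).ravel(), 'fwd',Rm[2])
```

```text
[394.26058966  56.55496056   1.91368776] 17.771489499307506 0.30418785438784135 0.0 [ 0.38765808  0.40122694 -0.56897338]
0 -0.0125 [[283.46573195 290.27177829]]
0 0.0125 [[342.94486636 290.25636946]]
-0.019 -0.0125 [[279.90024457 309.6912383 ]]
-0.019 0.0125 [[346.1780855  309.67419247]]
-0.04 -0.0125 [[274.87400048 337.06672323]]
-0.04 0.0125 [[350.73594046 337.04741305]]
0 [[243.60669031 232.20544578]]
0 [[380.58868022 231.64116515]]
0.024 [[232.68736991 249.39007224]]
0.024 [[390.72281437 248.74632853]]
[[312.62937085 395.2598073 ]]
cam [0.32860603 0.03617605 0.16780759] fwd [ 0.25779882  0.08256796 -0.96266417]
```

View pics/crop2.png

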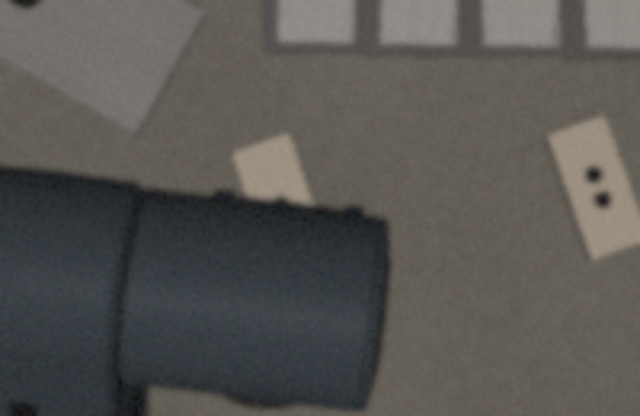

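The wrist view shows the fingers closed above the block's top, with the block undisturbed, so the tips sit higher than stated. I'll open and go lower while watching the force.

```bash
python3 -m handwheel '[[0,0,0,0,0,0,1],[0,0,0,0,0,0,1],[0,0,0,0,0,0,1],[0,0,0,0,0,0,1],[0,0,0,0,0,0,1],[0,0,-3,0,0,0,1],[0,0,-3,0,0,0,1],[0,0,-3,0,0,0,1],[0,0,0,0,0,0,1],[0,0,0,0,0,0,1]]' 60
python3 - <<'E'
from h import *
im,c=snap('scene')
s=manip.sense(); p=proj(c,s['tcp_pos'])[0]; print(p,s['tcp_pos'])
x,y=int(p[0]),int(p[1]); k=im[y-80:y+40,x-80:x+80].copy(); 
cv2.imwrite('pics/s3.png',cv2.resize(k,None,fx=5,fy=5,interpolation=cv2.INTER_CUBIC)[:,:,::-1])
E
```

```text
t: 6.55
tcp_pos: [0.3942, 0.0566, -0.0072]
tool_rot: [-0.154, 0.988, 0.0, -0.0]
force: [-0.3, -1.0, -1.1]
finger_gap: 0.999
gripper_force: 0.0
[274.68351199 213.78393665] [ 0.39425108  0.05656855 -0.00708317]
```

View pics/s3.png

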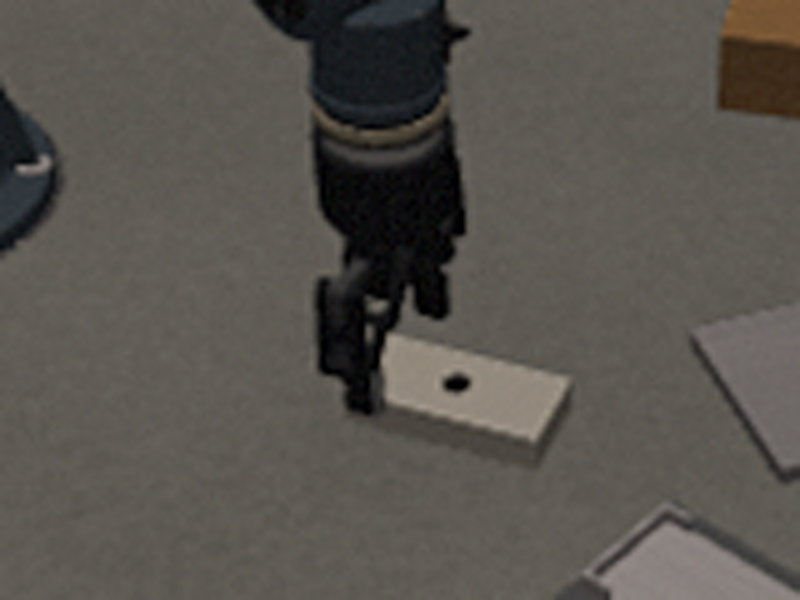

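Run:
```python
from h import *
c=manip.get_calibration('scene'); s=manip.sense(); M=R.from_quat(s['tool_rot']).as_matrix(); t=np.array(s['tcp_pos'])
for y in (-.05,.05):
  for z in(0,.01,.02,.03,.04): 
    p=t+M@[0,y,0]; p[2]=z; print(y,z,proj(c,p)[0], (proj(c,p)[0]-[194,133])*5)
```

```text
-0.05 0 [267.22385063 222.91575412] [366.11925317 449.57877059]
-0.05 0.01 [266.98314649 220.3271306 ] [364.91573247 436.63565301]
-0.05 0.02 [266.73978227 217.70989961] [363.69891137 423.54949806]
-0.05 0.03 [266.49371364 215.06358429] [362.46856819 410.31792145]
-0.05 0.04 [266.24489525 212.38769712] [361.22447626 396.93848561]
0.05 0 [281.49541656 201.59018058] [437.4770828  342.95090292]
0.05 0.01 [281.34146423 199.02319428] [436.70732113 330.11597138]
0.05 0.02 [281.18589828 196.42930273] [435.9294914  317.14651363]
0.05 0.03 [281.02869322 193.80808071] [435.14346609 304.04040354]
0.05 0.04 [280.869823   191.15909398] [434.34911498 290.79546992]
```

The open tips at crop (360,412) and (432,318) are about 20–25 mm above the bench with TCP z at −7. The true tips are therefore about 16 mm above where the stated geometry puts them, so I'll go lower by 10 and close.

```bash
python3 -m handwheel '[[0,0,-3,0,0,0,1],[0,0,-3,0,0,0,1],[0,0,-2,0,0,0,1],[0,0,-2,0,0,0,1],[0,0,0,0,0,0,1],[0,0,0,0,0,0,0.5],[0,0,0,0,0,0,0.5],[0,0,0,0,0,0,0.5],[0,0,0,0,0,0,0.5],[0,0,0,0,0,0,0.5]]' 80
python3 - <<'E'
from h import *
print(pose()); snap('wrist','w4.png')
E
```

```text
t: 7.85
tcp_pos: [0.3944, 0.0565, -0.0165]
tool_rot: [-0.154, 0.988, -0.0, 0.0]
force: [-0.5, -0.8, 6.7]
finger_gap: 0.633
gripper_force: 84.4
({'t': 7.85, 'q': array([-1.40025541e-01,  7.35014203e-01,  2.15249963e+00,  1.07070061e-04,
        2.53171733e-01, -2.02066910e+00]), 'qd': array([-0.00083656,  0.00050773, -0.00050844, -0.00042339,  0.00165941,
        0.00092344]), 'tau': array([  0.14611673, -32.11986423,   0.42341955,  -0.0480207 ,
        -0.08052018,  -0.0675424 ]), 'tcp_pos': array([ 0.39436775,  0.05652048, -0.01651304]), 'tool_rot': array([-1.54253412e-01,  9.88031214e-01, -1.18988126e-04,  4.37861855e-04]), 'force': array([-0.54326114, -0.76451421,  6.74885026]), 'ft_torque': array([ 1.38689564e-02, -5.85417292e-05, -4.29157634e-02]), 'gripper_force': 84.38138008117676, 'finger_gap': 0.6333203781400646}, array([394.36774565,  56.52047835, -16.51303571]), np.float64(17.74700899784341), array([ 9.01951010e-04, -1.00044594e-04, -9.99999588e-01]))
```

View pics/w4.png

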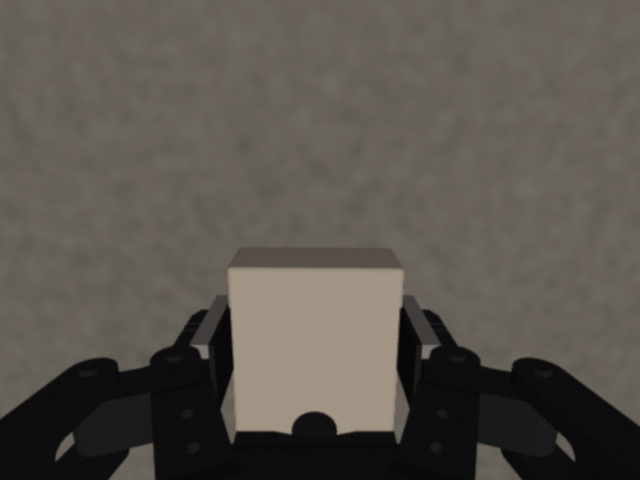

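Block 1 is gripped square (top face spans columns 230–402, pads on both sides). Lifting it to the point just before the gauge.

```bash
python3 -m handwheel '[[0,0,15,0,0,0,0.5],[0,0,25,0,0,0,0.5],[19,13,0,0,0,5.24,0.5],[19,13,0,0,0,5.24,0.5],[19,13,0,0,0,5.24,0.5],[19,13,0,0,0,5.24,0.5],[19,13,0,0,0,5.24,0.5],[19,13,0,0,0,5.24,0.5],[18.5,12.5,0,0,0,5.24,0.5],[18.5,12.5,0,0,0,5.24,0.5]]' 100
python3 -m handwheel '[[0,0,0,0,0,0,0.5],[0,0,0,0,0,0,0.5],[0,0,0,0,0,0,0.5],[0,0,0,0,0,0,0.5],[0,0,0,0,0,0,0.5],[0,0,0,0,0,0,0.5],[0,0,0,0,0,0,0.5],[0,0,0,0,0,0,0.5],[0,0,0,0,0,0,0.5],[0,0,0,0,0,0,0.5]]'
python3 - <<'E'
from h import *
s,p,a,z=pose();print(p,a); im,c=snap('wrist','w5.png')
im,c=snap('top'); hsv=cv2.cvtColor(im,cv2.COLOR_RGB2HSV)
cv2.imwrite('pics/top5.png',cv2.resize(im[170:310,170:330],None,fx=4,fy=4)[:,:,::-1])
E
```

```text
t: 9.15
tcp_pos: [0.545, 0.16, 0.0225]
tool_rot: [-0.499, 0.867, 0.0, -0.001]
force: [-0.8, 0.3, -1.9]
finger_gap: 0.626
gripper_force: 107.4
t: 10.4
tcp_pos: [0.5452, 0.1596, 0.0229]
tool_rot: [-0.498, 0.867, -0.0, -0.0]
force: [-0.4, 0.5, -2.0]
finger_gap: 0.625
gripper_force: 107.4
[545.24310832 159.58257797  22.89953419] 59.695258127872535
```

View pics/w5.png

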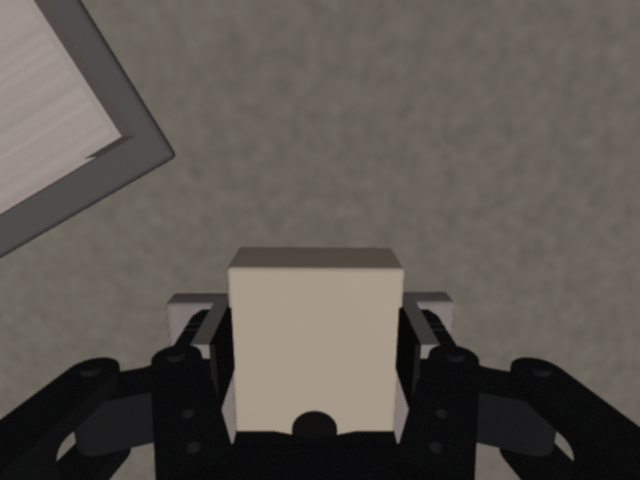

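Block still held flat; the anvil edge (168–452, row 295) is parallel and centred under it. Sliding in and lowering.

```bash
python3 - <<'E'
from h import *
c=manip.get_calibration('wrist'); w=ray(c,[(168,297),(452,293)],.014); print(w, w.mean(0), np.degrees(np.arctan2(*(w[1]-w[0])[[1,0]])))
E
python3 -m handwheel '[[4.9,8.3,0,0,0,0,0.5],[4.9,8.3,0,0,0,0,0.5],[4.9,8.3,0,0,0,0,0.5],[4.9,8.3,0,0,0,0,0.5],[4.9,8.3,0,0,0,0,0.5],[4.9,8.3,0,0,0,0,0.5],[0,0,-8,0,0,0,0.5],[0,0,-8,0,0,0,0.5],[0,0,-6,0,0,0,0.5],[0,0,0,0,0,0,0.5]]' 100
python3 -m handwheel '[[0,0,-1,0,0,0,0.5],[0,0,-1,0,0,0,0.5],[0,0,-1,0,0,0,0.5],[0,0,0,0,0,0,0.5],[0,0,0,0,0,0,0.5],[0,0,0,0,0,0,0.5],[0,0,0,0,0,0,0.5],[0,0,0,0,0,0,0.5],[0,0,0,0,0,0,0.5],[0,0,0,0,0,0,0.5]]' 100
```

```text
[[0.60484079 0.13327227 0.014     ]
 [0.49493709 0.19533071 0.014     ]] [0.54988894 0.16430149 0.014     ] 150.54823463550414
t: 11.75
tcp_pos: [0.5738, 0.2089, -0.0]
tool_rot: [-0.497, 0.867, 0.0, -0.001]
force: [0.1, 0.2, -2.0]
finger_gap: 0.626
gripper_force: 107.4
t: 13.0
tcp_pos: [0.5747, 0.2094, -0.0021]
tool_rot: [-0.498, 0.867, -0.0, 0.0]
force: [-1.3, 0.1, -0.9]
finger_gap: 0.632
gripper_force: 107.4
```

```bash
python3 -m handwheel '[[0,0,-0.5,0,0,0,1],[0,0,0,0,0,0,1],[0,0,0,0,0,0,1],[0,0,0,0,0,0,1],[0,0,0,0,0,0,1],[0,0,10,0,0,0,1],[0,0,30,0,0,0,1],[0,0,45,0,0,0,1],[0,0,45,0,0,0,0],[0,0,43,0,0,0,0]]' 60
python3 - <<'E'
from h import *
im,c=snap('wrist','w6.png'); print(pose()[1:3]); print(rect(c,im,(0,0,640,480),.038,120))
print(proj(c,[.614,.278,.146]))
E
python3 -m handwheel '[[6.5,11.4,0,0,0,0,0],[6.5,11.4,0,0,0,0,0],[6.5,11.4,0,0,0,0,0],[6.5,11.4,0,0,0,0,0],[6.5,11.4,0,0,0,0,0],[6.8,11.6,0,0,0,0,0],[0,0,0,0,0,0,0],[0,0,0,0,0,0,0],[0,0,0,0,0,0,0],[0,0,0,0,0,0,0]]'
```

```text
t: 14.25
tcp_pos: [0.5746, 0.2094, 0.1727]
tool_rot: [-0.498, 0.867, -0.0, 0.001]
force: [0.4, -0.2, -0.4]
finger_gap: 0.607
gripper_force: 0.0
(array([578.44474554, 210.20888458, 179.00943456]), np.float64(59.71232274077167))
[653.4, 38.5, -2.0, 158.6, 65.4]
[[314.94302812 408.512585  ]]
t: 15.55
tcp_pos: [0.6139, 0.2776, 0.1706]
tool_rot: [-0.497, 0.867, -0.0, -0.0]
force: [0.6, -0.2, 0.4]
finger_gap: -0.007
gripper_force: 0.0
```

View pics/w6.png

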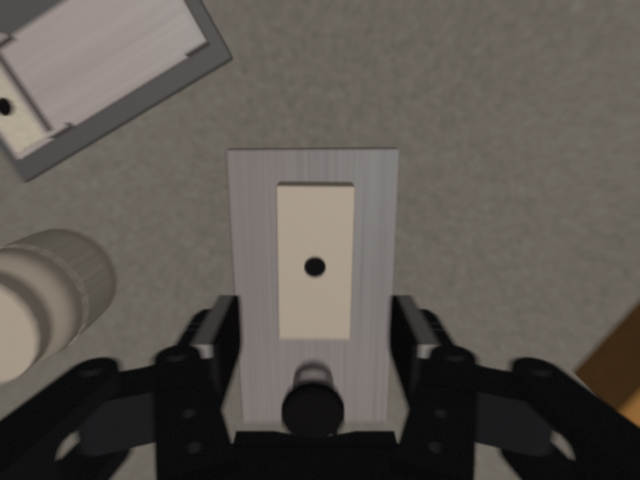

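Block 1 lies flat and centred on the anvil, with its dot at (314,266) and its end under the foot; the pad is at (313,410). Pressing.

```bash
python3 -m handwheel '[[0,0,-10,0,0,0,0],[0,0,-10,0,0,0,0],[0,0,-10,0,0,0,0],[0,0,-10,0,0,0,0],[0,0,-10,0,0,0,0],[0,0,-10,0,0,0,0],[0,0,-10,0,0,0,0],[0,0,-10,0,0,0,0],[0,0,-8,0,0,0,0],[0,0,0,0,0,0,0]]'
python3 -m handwheel '[[0,0,-2,0,0,0,0],[0,0,-2,0,0,0,0],[0,0,-2,0,0,0,0],[0,0,0,0,0,0,0],[0,0,0,0,0,0,0],[0,0,0,0,0,0,0],[0,0,0,0,0,0,0],[0,0,0,0,0,0,0],[0,0,0,0,0,0,0],[0,0,0,0,0,0,0]]'
```

```text
t: 16.8
tcp_pos: [0.6139, 0.278, 0.0821]
tool_rot: [-0.498, 0.867, 0.0, -0.0]
force: [-1.4, -0.4, 5.7]
finger_gap: 0.001
gripper_force: 2.8
t: 18.05
tcp_pos: [0.6139, 0.2779, 0.077]
tool_rot: [-0.498, 0.867, -0.0, -0.0]
force: [-2.7, -0.7, 6.5]
finger_gap: -0.002
gripper_force: 3.0
```

```bash
python3 -m handwheel '[[0,0,-5,0,0,0,0],[0,0,-5,0,0,0,0],[0,0,-5,0,0,0,0],[0,0,-3,0,0,0,0],[0,0,-1,0,0,0,0],[0,0,0,0,0,0,0],[0,0,0,0,0,0,0],[0,0,0,0,0,0,0],[0,0,0,0,0,0,0],[0,0,0,0,0,0,0]]'
python3 -m handwheel '[[0,0,-1,0,0,0,0],[0,0,-1,0,0,0,0],[0,0,0,0,0,0,0],[0,0,0,0,0,0,0],[0,0,0,0,0,0,0],[0,0,0,0,0,0,0],[0,0,0,0,0,0,0],[0,0,0,0,0,0,0],[0,0,0,0,0,0,0],[0,0,0,0,0,0,0]]'
```

```text
t: 19.3
tcp_pos: [0.6139, 0.278, 0.0583]
tool_rot: [-0.498, 0.867, -0.0, 0.0]
force: [-2.9, -1.0, 7.5]
finger_gap: 0.001
gripper_force: 3.7
t: 20.55
tcp_pos: [0.6139, 0.2779, 0.0563]
tool_rot: [-0.498, 0.867, -0.0, 0.0]
force: [-2.9, -0.7, 7.0]
finger_gap: -0.0
gripper_force: 3.8
```

```bash
for i in 1; do python3 -m handwheel '[[0,0,-1,0,0,0,0],[0,0,-1,0,0,0,0],[0,0,0,0,0,0,0],[0,0,0,0,0,0,0],[0,0,0,0,0,0,0],[0,0,0,0,0,0,0],[0,0,0,0,0,0,0],[0,0,0,0,0,0,0],[0,0,0,0,0,0,0],[0,0,0,0,0,0,0]]'; done
python3 -m handwheel '[[0,0,-1,0,0,0,0],[0,0,-1,0,0,0,0],[0,0,0,0,0,0,0],[0,0,0,0,0,0,0],[0,0,0,0,0,0,0],[0,0,0,0,0,0,0],[0,0,0,0,0,0,0],[0,0,0,0,0,0,0],[0,0,0,0,0,0,0],[0,0,0,0,0,0,0]]'
```

```text
t: 21.8
tcp_pos: [0.6139, 0.278, 0.0544]
tool_rot: [-0.498, 0.867, -0.0, 0.0]
force: [-2.9, -1.1, 8.1]
finger_gap: 0.002
gripper_force: 3.9
t: 23.05
tcp_pos: [0.6139, 0.278, 0.0527]
tool_rot: [-0.498, 0.867, -0.0, 0.0]
force: [-3.0, -2.2, 9.9]
finger_gap: -0.001
gripper_force: 4.7
```

```bash
python3 -m handwheel '[[0,0,-1,0,0,0,0],[0,0,-1,0,0,0,0],[0,0,0,0,0,0,0],[0,0,0,0,0,0,0],[0,0,0,0,0,0,0],[0,0,0,0,0,0,0],[0,0,0,0,0,0,0],[0,0,0,0,0,0,0],[0,0,0,0,0,0,0],[0,0,0,0,0,0,0]]'
```

```text
t: 24.3
tcp_pos: [0.614, 0.2779, 0.0526]
tool_rot: [-0.498, 0.867, -0.0, 0.0]
force: [-7.0, -2.6, 17.7]
finger_gap: 0.0
gripper_force: 9.0
```

The foot bears on the block at 17.7 N, against about 8.2 N of spring. Holding, then letting up and going back to the block.

```bash
python3 -m handwheel '[[0,0,-0.5,0,0,0,0],[0,0,0,0,0,0,0],[0,0,0,0,0,0,0],[0,0,0,0,0,0,0],[0,0,0,0,0,0,0],[0,0,0,0,0,0,0],[0,0,0,0,0,0,0],[0,0,0,0,0,0,0],[0,0,0,0,0,0,0],[0,0,0,0,0,0,0]]'
python3 -m handwheel '[[0,0,15,0,0,0,0],[0,0,25,0,0,0,0],[0,0,30,0,0,0,0],[0,0,30,0,0,0,0],[0,0,20,0,0,0,0],[-9.8,-17,0,0,0,0,1],[-9.8,-17,0,0,0,0,1],[-9.8,-17,0,0,0,0,1],[-9.8,-17.4,0,0,0,0,1],[0,0,0,0,0,0,1]]'
python3 - <<'E'
from h import *
print(pose()[1:3]); im,c=snap('wrist','w7.png')
print(rect(c,im,(245,155,385,400),.038,mask=im.min(2)>135,close=25))
im,c=snap('top','t7.png')
for n,roi,h in((2,(385,258,428,318),.034),(4,(432,255,480,312),.054)): print(n,rect(c,im,roi,h,120))
E
```

```text
t: 25.55
tcp_pos: [0.614, 0.278, 0.0526]
tool_rot: [-0.498, 0.867, -0.0, 0.0]
force: [-7.3, -2.2, 19.6]
finger_gap: -0.002
gripper_force: 10.1
t: 26.8
tcp_pos: [0.5743, 0.2088, 0.1685]
tool_rot: [-0.497, 0.868, 0.0, -0.0]
force: [-0.8, 0.8, -0.8]
finger_gap: 0.995
gripper_force: 0.0
(array([574.34718622, 208.7695533 , 168.45264519]), np.float64(59.60126778575125))
[550.7, 208.1, -17.8, 14.1, 13.6]
2 [439.5, -221.2, 18.0, 117.9, 53.2]
4 [449.8, -362.5, -25.9, 115.9, 52.2]
```

```bash
cat >> h.py <<'E'
def beige(im,k=.11,lo=95):
    f=cv2.GaussianBlur(im,(5,5),0).astype(float); return ((f[...,0]-f[...,2])>k*f[...,0])&(f[...,0]>lo)
E
python3 - <<'E'
from h import *
im=cv2.imread('pics/w7.png')[:,:,::-1]; c=manip.get_calibration('wrist'); print(im[210,315],im[200,250],im[100,400])
print(rect(c,im,(245,155,385,400),.038,mask=beige(im)))
E
```

```text
[161 149 134] [119 111 107] [96 91 83]
[593.6, 241.1, 59.3, 123.9, 56.9]
```

```bash
python3 -m handwheel '[[1.5,2,-25,0,0,0,1],[0,0,-30,0,0,0,1],[0,0,-30,0,0,0,1],[0,0,-30,0,0,0,1],[0,0,-25,0,0,0,1],[0,0,-20,0,0,0,1],[0,0,-10,0,0,0,1],[0,0,0,0,0,0,1],[0,0,0,0,0,0,0.5],[0,0,0,0,0,0,0.5]]' 100
python3 -m handwheel '[[0,0,0,0,0,0,0.5],[0,0,0,0,0,0,0.5],[0,0,0,0,0,0,0.5],[0,0,0,0,0,0,0.5],[0,0,0,0,0,0,0.5],[0,0,0,0,0,0,0.5],[0,0,0,0,0,0,0.5],[0,0,0,0,0,0,0.5],[0,0,0,0,0,0,0.5],[0,0,0,0,0,0,0.5]]' 100
python3 - <<'E'
from h import *
im,c=snap('top'); print('beige slot tabs')
m=beige(im,.10,100).astype(np.uint8); m[:,:300]=0; m[:,432:]=0; m[:180]=0; m[205:]=0
n,l,st,ce=cv2.connectedComponentsWithStats(m)
for i in range(1,n):
    if st[i,4]>30: print(st[i],ray(c,ce[i],.02)[0])
E
```

```text
t: 28.15
tcp_pos: [0.5772, 0.2117, 0.0008]
tool_rot: [-0.498, 0.867, -0.0, 0.001]
force: [2.8, -0.6, 1.0]
finger_gap: 0.621
gripper_force: 106.1
t: 29.4
tcp_pos: [0.5773, 0.2117, 0.0007]
tool_rot: [-0.498, 0.867, -0.0, 0.001]
force: [-1.0, -1.5, 5.5]
finger_gap: 0.623
gripper_force: 105.8
beige slot tabs
[300 180   6  25  54] [0.73768958 0.08202093 0.02      ]
[307 180  49   3 126] [ 0.76135363 -0.0117616   0.02      ]
[358 180  19   3  46] [ 0.75967622 -0.119222    0.02      ]
[382 180  45   4 150] [ 0.75668558 -0.22007188  0.02      ]
[308 187  23  11 223] [0.72877616 0.02842732 0.02      ]
[340 187  23  11 212] [ 0.72600946 -0.06669636  0.02      ]
[372 188  23  11 216] [ 0.72268751 -0.16111754  0.02      ]
[403 188  23  12 211] [ 0.7197424  -0.25472327  0.02      ]
```

Re-gripped. Backing out from under the foot and carrying it to above slot 1.

```bash
python3 -m handwheel '[[0,0,20,0,0,0,0.5],[-10.5,-17.8,0,0,0,0,0.5],[-10.5,-17.8,0,0,0,0,0.5],[-10.5,-17.8,0,0,0,0,0.5],[13.5,-21,12,0,0,-10.2,0.5],[13.5,-21,12,0,0,-10.2,0.5],[13.5,-21,12,0,0,-10.2,0.5],[13.5,-21,12,0,0,-10.2,0.5],[13.5,-21,12,0,0,-10.2,0.5],[13.5,-21,0,0,0,-10.2,0.5]]' 100
python3 -m handwheel '[[0,0,0,0,0,0,0.5],[0,0,0,0,0,0,0.5],[0,0,0,0,0,0,0.5],[0,0,0,0,0,0,0.5],[0,0,0,0,0,0,0.5],[0,0,0,0,0,0,0.5],[0,0,0,0,0,0,0.5],[0,0,0,0,0,0,0.5],[0,0,0,0,0,0,0.5],[0,0,0,0,0,0,0.5]]'
python3 - <<'E'
from h import *
print(pose()[1:3]); im,c=snap('wrist','w8.png')
u=np.array([np.cos(np.radians(-1.8)),np.sin(np.radians(-1.8))]);v=np.array([-u[1],u[0]])
for n,k in((1,142.5),(3,47.5),(2,-47.5)):
  o=np.array([657.3,-111.8])+k*v
  for sx in(-65,65):
    for sy in(-32,32): print(n,sx,sy,proj(c,np.r_[(o+sx*u+sy*v)/1000,.02])[0].round())
E
```

```text
t: 30.7
tcp_pos: [0.6271, 0.0314, 0.0813]
tool_rot: [0.016, 1.0, -0.0, 0.002]
force: [-0.1, -0.4, -1.3]
finger_gap: 0.623
gripper_force: 105.5
t: 31.95
tcp_pos: [0.6257, 0.0321, 0.0789]
tool_rot: [0.013, 1.0, 0.0, -0.0]
force: [0.1, -0.3, -1.7]
finger_gap: 0.624
gripper_force: 105.4
(array([625.73827781,  32.13488609,  78.88278095]), np.float64(-1.5126699977337807))
1 -65 -32 [254. 198.]
1 -65 32 [373. 198.]
1 65 -32 [261. 406.]
1 65 32 [364. 406.]
3 -65 -32 [ 76. 197.]
3 -65 32 [196. 197.]
3 65 -32 [107. 405.]
3 65 32 [211. 405.]
2 -65 -32 [-102.  196.]
2 -65 32 [ 18. 197.]
2 65 -32 [-47. 404.]
2 65 32 [ 57. 405.]
```

View pics/w8.png

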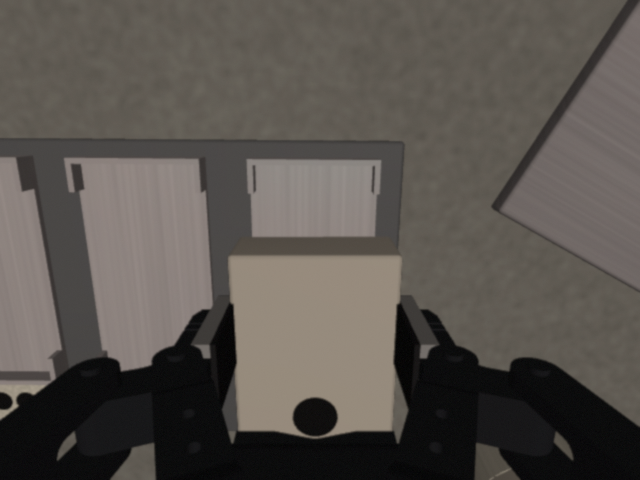

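In the wrist view, slot 1's near end is at rows 160–168 and its rails run between columns 254 and 374. The slot's pocket is nearer than I assumed, so I'll compute where.

Run:
```python
from h import *
c=manip.get_calibration('wrist'); print(ray(c,[(248,160),(381,160),(254,166),(374,166)],.02)*1000)
print(ray(c,[(402,142),(0,139)],.006)*1000)
im=cv2.imread('pics/w8.png'); print(im[150:180:2,314].mean(1).round(), im[175,235:262].mean(1).round(),im[175,366:392].mean(1).round())
# top picture: far end of floor/tab & near end for slot1
t=cv2.imread('pics/t7.png'); c=manip.get_calibration('top'); print(t[180:255,318].mean(1).round())
print(ray(c,[(319,198),(319,244),(319,187)],.01)*1000)
```

```text
[[575.87682411  -0.89256528  20.        ]
 [577.72930672  68.62582556  20.        ]
 [579.06331659   2.04055758  20.        ]
 [580.74108906  65.00176534  20.        ]]
[[ 569.57408597   82.12874426    6.        ]
 [ 562.09780285 -138.21075829    6.        ]]
[ 75.  74.  75.  73.  79. 125. 135. 135. 137. 138. 138. 137. 137. 137.
 138.] [ 75.  74.  74.  74.  73.  73.  73.  74.  74.  74.  74.  86. 112. 128.
 132. 132. 130. 114.  82.  68.  96. 125. 135. 136. 136. 137. 138.] [139. 139. 138. 138. 137. 125.  88.  66.  89. 120. 131. 133. 133. 127.
 104.  82.  75.  74.  74.  75.  75.  74.  75.  74.  74.  75.]
[ 97.  99. 100.  98.  88.  86.  99. 124. 144. 139. 117.  81.  68.  89.
 118. 136. 141. 137. 125. 127. 131. 136. 137. 136. 137. 138. 136. 138.
 138. 136. 139. 140. 138. 140. 138. 139. 137. 138. 138. 143. 140. 140.
 142. 139. 138. 141. 141. 142. 137. 141. 144. 141. 143. 142. 143. 142.
 139. 144. 141. 144. 143. 140. 131. 111.  90.  82.  88.  96. 101. 101.
  97. 101.  97.  97. 101.]
[[712.098906    28.60856397  10.        ]
 [573.99957495  30.75722082  10.        ]
 [745.43159098  28.08994811  10.        ]]
```

Run:
```python
from h import *
c=manip.get_calibration('wrist'); s,p,a,z=pose(); print(p,a)
for zz in(.114,.117): print(ray(c,[(230,256),(400,256)],zz)*1000)
```

```text
[625.71255453  32.15250953  78.88511424] -1.5102292965451625
[[598.39889877   5.95049204 114.        ]
 [599.86563756  60.98101008 114.        ]]
[[597.44634564   6.60483553 117.        ]
 [598.87944694  60.37330994 117.        ]]
```

```bash
python3 -m handwheel '[[-7,0,0,0,0,0,0.5],[-7,0,-12,0,0,0,0.5],[0,0,-15,0,0,0,0.5],[0,0,-15,0,0,0,0.5],[0,0,-15,0,0,0,0.5],[0,0,-10,0,0,0,0.5],[0,0,-6,0,0,0,0.5],[0,0,-4,0,0,0,0.5],[0,0,-2,0,0,0,0.5],[0,0,0,0,0,0,0.5]]' 100
python3 -m handwheel '[[0,0,-1,0,0,0,0.5],[0,0,-1,0,0,0,0.5],[0,0,-1,0,0,0,0.5],[0,0,0,0,0,0,0.5],[0,0,0,0,0,0,0.5],[0,0,0,0,0,0,0.5],[0,0,0,0,0,0,0.5],[0,0,0,0,0,0,0.5],[0,0,0,0,0,0,0.5],[0,0,0,0,0,0,0.5]]'
```

```text
t: 33.25
tcp_pos: [0.612, 0.0321, 0.0001]
tool_rot: [0.013, 1.0, -0.0, 0.0]
force: [-0.4, 0.4, -2.2]
finger_gap: 0.62
gripper_force: 105.5
t: 34.5
tcp_pos: [0.6118, 0.0321, -0.0031]
tool_rot: [0.013, 1.0, -0.0, 0.0]
force: [1.2, 0.2, -0.7]
finger_gap: 0.626
gripper_force: 105.6
```

```bash
python3 -m handwheel '[[0,0,0,0,0,0,0.85],[0,0,0,0,0,0,0.85],[0,0,0,0,0,0,0.85],[0,0,0,0,0,0,0.85],[0,0,10,0,0,0,0.85],[0,0,30,0,0,0,0.85],[0,0,40,0,0,0,0.85],[-20,0,45,0,0,0,1],[-20,0,45,0,0,0,1],[0,0,0,0,0,0,1]]'
python3 - <<'E'
from h import *
print(pose()[1:3]); im,c=snap('wrist','w9.png'); print(rect(c,im,(245,120,400,330),.034,mask=beige(im)))
im,c=snap('top')
for n,roi,h in((2,(370,250,428,325),.034),(4,(429,250,500,325),.054)): print(n,rect(c,im,roi,h,mask=beige(im,.1,100)))
E
```

```text
t: 35.75
tcp_pos: [0.573, 0.0321, 0.1714]
tool_rot: [0.013, 1.0, -0.0, 0.004]
force: [-0.3, 0.2, 0.4]
finger_gap: 1.001
gripper_force: 0.0
(array([573.02325069,  32.08161965, 171.4103001 ]), np.float64(-1.5008015093989115))
[584.8, 38.9, 1.7, 165.2, 111.1]
2 [443.4, -198.9, -1.4, 215.5, 166.6]
4 [440.2, -384.0, -1.9, 215.0, 202.0]
```

View pics/w9.png

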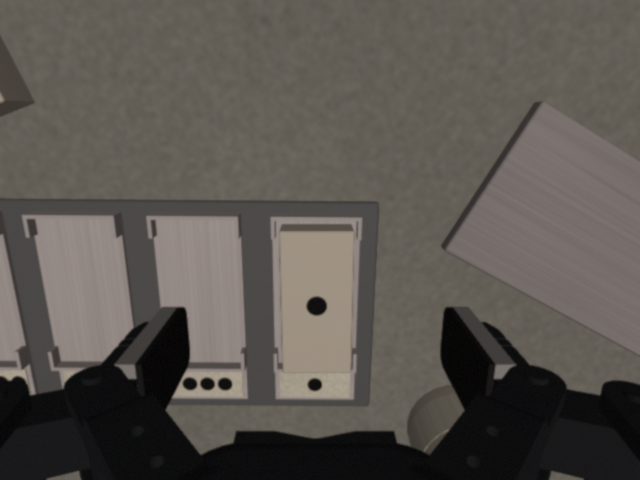

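Block 1 lies flat inside slot 1, dot at (316,305), label (314,384). On to block 2.

```bash
python3 -m handwheel '[[-16.7,-26.4,3,0,0,1.95,1],[-16.7,-26.4,3,0,0,1.95,1],[-16.7,-26.4,3,0,0,1.95,1],[-16.7,-26.4,3,0,0,1.95,1],[-16.7,-26.4,3,0,0,1.95,1],[-16.7,-26.4,3,0,0,1.95,1],[-16.7,-26.4,3,0,0,1.95,1],[-16.7,-26.4,3,0,0,1.95,1],[-16.7,-26.4,3,0,0,1.95,1],[-16.7,-26.4,3,0,0,1.95,1]]'
python3 -m handwheel '[[0,0,0,0,0,0,1],[0,0,0,0,0,0,1],[0,0,0,0,0,0,1],[0,0,0,0,0,0,1],[0,0,0,0,0,0,1],[0,0,0,0,0,0,1],[0,0,0,0,0,0,1],[0,0,0,0,0,0,1],[0,0,0,0,0,0,1],[0,0,0,0,0,0,1]]'
python3 - <<'E'
from h import *
print(pose()[1:3]); im,c=snap('wrist','w10.png'); print(rect(c,im,(200,100,440,380),.034,lo=122))
print(proj(c,[.4395,-.2212,.034]), im[240,315],im[100,320])
E
```

```text
t: 37.1
tcp_pos: [0.4039, -0.2324, 0.1956]
tool_rot: [-0.157, 0.988, 0.001, -0.001]
force: [0.7, -0.3, -0.2]
finger_gap: 1.0
gripper_force: 0.0
t: 38.35
tcp_pos: [0.4047, -0.2319, 0.1969]
tool_rot: [-0.156, 0.988, 0.0, 0.0]
force: [-0.1, -0.1, -0.5]
finger_gap: 0.997
gripper_force: 0.0
(array([ 404.74608488, -231.87343723,  196.90911395]), np.float64(17.986571060848206))
[439.1, -221.1, 18.1, 117.5, 54.3]
[[313.22416432 254.60759975]] [20 18 18] [102  97  89]
```

```bash
python3 -m handwheel '[[1,0,-30,0,0,0,1],[0,0,-35,0,0,0,1],[0,0,-35,0,0,0,1],[0,0,-35,0,0,0,1],[0,0,-30,0,0,0,1],[0,0,-22,0,0,0,1],[0,0,-13,0,0,0,1],[0,0,-7,0,0,0,1],[0,0,0,0,0,0,1],[0,0,0,0,0,0,0.5]]' 100
python3 -m handwheel '[[0,0,0,0,0,0,0.5],[0,0,0,0,0,0,0.5],[0,0,0,0,0,0,0.5],[0,0,0,0,0,0,0.5],[0,0,0,0,0,0,0.5],[0,0,0,0,0,0,0.5],[0,0,0,0,0,0,0.5],[0,0,0,0,0,0,0.5],[0,0,0,0,0,0,0.5],[0,0,0,0,0,0,0.5]]'
```

```text
t: 39.65
tcp_pos: [0.4062, -0.2322, -0.0095]
tool_rot: [-0.156, 0.988, -0.001, 0.0]
force: [0.5, 0.5, 0.2]
finger_gap: 0.818
gripper_force: 0.0
t: 40.9
tcp_pos: [0.4062, -0.2322, -0.0088]
tool_rot: [-0.156, 0.988, -0.001, 0.001]
force: [-0.8, 0.3, 8.5]
finger_gap: 0.631
gripper_force: 105.8
```

```bash
python3 -m handwheel '[[0,0,20,0,0,0,0.5],[0,0,40,0,0,0,0.5],[7,20,0,0,0,2.18,0.5],[14,40,0,0,0,4.4,0.5],[21,56,0,0,0,5.87,0.5],[21,56,0,0,0,5.87,0.5],[21,56,0,0,0,5.87,0.5],[21,56,0,0,0,5.87,0.5],[21,56,0,0,0,5.87,0.5],[14,52,0,0,0,5.87,0.5]]' 100
python3 -m handwheel '[[0,0,0,0,0,0,0.5],[0,0,0,0,0,0,0.5],[0,0,0,0,0,0,0.5],[0,0,0,0,0,0,0.5],[0,0,0,0,0,0,0.5],[0,0,0,0,0,0,0.5],[0,0,0,0,0,0,0.5],[0,0,0,0,0,0,0.5],[0,0,0,0,0,0,0.5],[0,0,0,0,0,0,0.5]]'
cat >> h.py <<'E'
def held(im,c,off,h):
    """near end of held block: measured front edge of its top face; off = bottom minus TCP z (mm)"""
    s,p,a,z=pose(); zt=(p[2]+off+h)/1000
    m=(im.min(2)>105).astype(np.uint8)
    m=cv2.morphologyEx(m,cv2.MORPH_OPEN,np.ones((9,9)))
    col=im[200:430,300:330].mean((1,2)); 
    r=200+int(np.argmax(np.diff(cv2.GaussianBlur(col.reshape(-1,1),(1,5),0).ravel())))
    row=im[r+25,150:480].mean(1); d=np.diff(cv2.GaussianBlur(row.reshape(-1,1),(1,5),0).ravel())
    l,rr=150+int(np.argmax(d[:165])),150+165+int(np.argmin(d[165:]))
    w=ray(c,[(l,r+25),(rr,r+25),(315,r)],zt)*1000; u=np.array([np.cos(np.radians(a)),np.sin(np.radians(a))])
    mid=(w[0]+w[1])[:2]/2; e=mid+u*((w[2,:2]-mid)@u)
    print('near edge row',r,'cols',l,rr,'width',np.linalg.norm(w[1]-w[0]),'centre',e+60*u,'tcp',p,'yaw',a)
E
python3 - <<'E'
from h import *
im,c=snap('wrist','w11.png'); held(im,c,8.8,34)
E
```

```text
t: 42.15
tcp_pos: [0.5464, 0.1623, 0.0502]
tool_rot: [-0.5, 0.866, -0.0, 0.0]
force: [0.4, -0.9, -2.2]
finger_gap: 0.629
gripper_force: 105.9
t: 43.4
tcp_pos: [0.5457, 0.1602, 0.0499]
tool_rot: [-0.498, 0.867, 0.0, -0.0]
force: [-0.4, -0.4, -1.8]
finger_gap: 0.632
gripper_force: 105.9
near edge row 422 cols 185 441 width 89.466008942161 centre [591.69778675 239.1051962 ] tcp [545.76319995 160.21120544  49.89915914] yaw 59.799207574793854
```

```bash
python3 -m handwheel '[[0,0,-20,0,0,0,0.5],[0,0,-5,0,0,0,0.5],[6,10.2,0,0,0,0,0.5],[6,10.2,0,0,0,0,0.5],[6,10.2,0,0,0,0,0.5],[6,10.2,0,0,0,0,0.5],[6,10.2,0,0,0,0,0.5],[0,0,-10,0,0,0,0.5],[0,0,-6,0,0,0,0.5],[0,0,-2,0,0,0,0.5]]' 100
python3 -m handwheel '[[0,0,-1,0,0,0,0.5],[0,0,-1,0,0,0,0.5],[0,0,0,0,0,0,0.5],[0,0,0,0,0,0,0.5],[0,0,0,0,0,0,0.5],[0,0,0,0,0,0,0.5],[0,0,0,0,0,0,0.5],[0,0,0,0,0,0,0.5],[0,0,0,0,0,0,0.5],[0,0,0,0,0,0,0.5]]'
```

```text
t: 44.7
tcp_pos: [0.5746, 0.2106, 0.0058]
tool_rot: [-0.498, 0.867, 0.0, -0.001]
force: [0.1, 0.2, -1.9]
finger_gap: 0.632
gripper_force: 105.9
t: 45.95
tcp_pos: [0.5759, 0.211, 0.0053]
tool_rot: [-0.498, 0.867, -0.0, 0.0]
force: [-2.3, -3.4, 5.9]
finger_gap: 0.625
gripper_force: 106.7
```

```bash
python3 -m handwheel '[[0,0,0,0,0,0,1],[0,0,0,0,0,0,1],[0,0,0,0,0,0,1],[0,0,0,0,0,0,1],[0,0,10,0,0,0,1],[0,0,30,0,0,0,1],[0,0,42,0,0,0,1],[0,0,42,0,0,0,1],[0,0,42,0,0,0,1],[0,0,0,0,0,0,1]]' 60
python3 - <<'E'
from h import *
print(pose()[1:3]); im,c=snap('wrist','w12.png')
print(rect(c,im,(245,155,385,400),.048,mask=beige(im)))
E
python3 -m handwheel '[[0,0,0,0,0,0,0],[6.4,11.2,0,0,0,0,0],[6.4,11.2,0,0,0,0,0],[6.4,11.2,0,0,0,0,0],[6.4,11.2,0,0,0,0,0],[6.4,11.2,0,0,0,0,0],[6.4,11.2,0,0,0,0,0],[0,0,0,0,0,0,0],[0,0,0,0,0,0,0],[0,0,0,0,0,0,0]]'
```

```text
t: 47.2
tcp_pos: [0.5787, 0.2118, 0.1758]
tool_rot: [-0.498, 0.867, -0.002, 0.005]
force: [0.8, -0.4, 0.1]
finger_gap: 0.997
gripper_force: 0.0
(array([578.65038293, 211.76902145, 175.80555783]), np.float64(59.80009210658238))
[591.9, 240.0, 59.8, 124.5, 56.6]
t: 48.5
tcp_pos: [0.6139, 0.2779, 0.1709]
tool_rot: [-0.498, 0.867, -0.0, -0.0]
force: [-0.6, -0.5, 0.1]
finger_gap: -0.004
gripper_force: 0.0
```

Block 2 is on the anvil at (591.9, 240.0), as intended. Pressing; contact with the block expected near TCP z 63.

```bash
python3 -m handwheel '[[0,0,-12,0,0,0,0],[0,0,-12,0,0,0,0],[0,0,-12,0,0,0,0],[0,0,-12,0,0,0,0],[0,0,-12,0,0,0,0],[0,0,-12,0,0,0,0],[0,0,-12,0,0,0,0],[0,0,-12,0,0,0,0],[0,0,-8,0,0,0,0],[0,0,-2,0,0,0,0]]'
python3 -m handwheel '[[0,0,-1,0,0,0,0],[0,0,-1,0,0,0,0],[0,0,-1,0,0,0,0],[0,0,0,0,0,0,0],[0,0,0,0,0,0,0],[0,0,0,0,0,0,0],[0,0,0,0,0,0,0],[0,0,0,0,0,0,0],[0,0,0,0,0,0,0],[0,0,0,0,0,0,0]]'
```

```text
t: 49.75
tcp_pos: [0.6139, 0.2782, 0.0648]
tool_rot: [-0.498, 0.867, 0.0, -0.0]
force: [-3.2, -1.3, 7.4]
finger_gap: -0.0
gripper_force: 3.7
t: 51.0
tcp_pos: [0.6139, 0.2782, 0.0627]
tool_rot: [-0.498, 0.867, -0.0, -0.0]
force: [-3.9, -1.9, 8.4]
finger_gap: -0.004
gripper_force: 4.3
```

```bash
python3 -m handwheel '[[0,0,-1,0,0,0,0],[0,0,-1,0,0,0,0],[0,0,0,0,0,0,0],[0,0,0,0,0,0,0],[0,0,0,0,0,0,0],[0,0,0,0,0,0,0],[0,0,0,0,0,0,0],[0,0,0,0,0,0,0],[0,0,0,0,0,0,0],[0,0,0,0,0,0,0]]'
python3 -m handwheel '[[0,0,-0.5,0,0,0,0],[0,0,0,0,0,0,0],[0,0,0,0,0,0,0],[0,0,0,0,0,0,0],[0,0,0,0,0,0,0],[0,0,0,0,0,0,0],[0,0,0,0,0,0,0],[0,0,0,0,0,0,0],[0,0,0,0,0,0,0],[0,0,0,0,0,0,0]]'
```

```text
t: 52.25
tcp_pos: [0.614, 0.2782, 0.0627]
tool_rot: [-0.499, 0.867, -0.0, 0.0]
force: [-5.5, -2.3, 17.0]
finger_gap: -0.001
gripper_force: 8.5
t: 53.5
tcp_pos: [0.614, 0.2782, 0.0626]
tool_rot: [-0.499, 0.867, -0.0, 0.0]
force: [-6.8, -2.9, 20.3]
finger_gap: 0.003
gripper_force: 9.6
```

Bearing at 17–20 N for over 2 s. Letting up and regripping block 2.

```bash
python3 -m handwheel '[[0,0,15,0,0,0,0],[0,0,25,0,0,0,0],[0,0,30,0,0,0,0],[0,0,30,0,0,0,0],[0,0,12,0,0,0,0],[-9.8,-17,0,0,0,0,1],[-9.8,-17,0,0,0,0,1],[-9.8,-17,0,0,0,0,1],[-9.8,-17,0,0,0,0,1],[0,0,0,0,0,0,1]]'
python3 - <<'E'
from h import *
print(pose()[1:3]); im,c=snap('wrist','w13.png')
print(rect(c,im,(245,155,385,400),.048,mask=beige(im)))
im,c=snap('top'); print(rect(c,im,(432,255,480,312),.054,120))
E
```

```text
t: 54.75
tcp_pos: [0.574, 0.2095, 0.1702]
tool_rot: [-0.498, 0.867, 0.0, -0.001]
force: [0.3, 0.1, 0.2]
finger_gap: 0.997
gripper_force: 0.0
(array([573.95285225, 209.49863365, 170.237045  ]), np.float64(59.70615458711268))
[592.3, 240.0, 59.7, 124.9, 56.8]
[449.8, -362.4, -25.7, 117.1, 52.0]
```

```bash
python3 -m handwheel '[[0.5,0,-25,0,0,0,1],[0,0,-30,0,0,0,1],[0,0,-30,0,0,0,1],[0,0,-30,0,0,0,1],[0,0,-25,0,0,0,1],[0,0,-17,0,0,0,1],[0,0,-8,0,0,0,1],[0,0,0,0,0,0,1],[0,0,0,0,0,0,0.5],[0,0,0,0,0,0,0.5]]' 100
python3 -m handwheel '[[0,0,0,0,0,0,0.5],[0,0,0,0,0,0,0.5],[0,0,0,0,0,0,0.5],[0,0,0,0,0,0,0.5],[0,0,0,0,0,0,0.5],[0,0,0,0,0,0,0.5],[0,0,0,0,0,0,0.5],[0,0,0,0,0,0,0.5],[0,0,0,0,0,0,0.5],[0,0,0,0,0,0,0.5]]' 100
```

```text
t: 56.1
tcp_pos: [0.5764, 0.2105, 0.0083]
tool_rot: [-0.498, 0.867, -0.0, 0.001]
force: [0.8, -0.8, 1.3]
finger_gap: 0.627
gripper_force: 106.5
t: 57.35
tcp_pos: [0.5766, 0.2105, 0.0081]
tool_rot: [-0.498, 0.867, -0.0, 0.001]
force: [-0.6, -0.9, 6.4]
finger_gap: 0.626
gripper_force: 106.8
```

```bash
python3 -m handwheel '[[0,0,20,0,0,0,0.5],[-7.5,-13,0,0,0,0,0.5],[-7.5,-13,0,0,0,0,0.5],[-7.5,-13,0,0,0,0,0.5],[-7.5,-13,0,0,0,0,0.5],[0,0,20,0,0,0,0.5],[0,0,30,0,0,0,0.5],[6,-31.6,0,0,0,-6.15,0.5],[6,-31.6,0,0,0,-6.15,0.5],[6,-31.6,0,0,0,-6.15,0.5]]' 100
python3 -m handwheel '[[6,-31.6,0,0,0,-6.15,0.5],[6,-31.6,0,0,0,-6.15,0.5],[6,-31.6,0,0,0,-6.15,0.5],[6,-31.6,0,0,0,-6.15,0.5],[6,-31.6,0,0,0,-6.15,0.5],[6,-31.6,0,0,0,-6.15,0.5],[6,-31.6,0,0,0,-6.15,0.5],[0,0,0,0,0,0,0.5],[0,0,0,0,0,0,0.5],[0,0,0,0,0,0,0.5]]' 100
python3 - <<'E'
from h import *
s,p,a,z=pose(); print(p,a)
im,c=snap('wrist','w14.png')
g=cv2.GaussianBlur(im,(3,3),0).mean(2)
def edges(l): d=np.diff(l); k=[i for i in range(1,len(d)-1) if abs(d[i])>9 and abs(d[i])>=abs(d[i-1]) and abs(d[i])>abs(d[i+1])]; return [(i,int(d[i])) for i in k]
print('col 315 rows',edges(g[:420,315])); 
u=np.array([np.cos(np.radians(-1.7)),np.sin(np.radians(-1.7))]);v=np.array([-u[1],u[0]])
o=np.array([638.8,-158.4])
for sx in(-65,-55):
    for sy in(-32,32): print(sx,sy,proj(c,np.r_[(o+sx*u+sy*v)/1000,.02])[0].round())
r=int(proj(c,np.r_[(o-58*u)/1000,.02])[0][1]); print('row',r,edges(g[r,150:480]))
for q in (300,330,360): print('row',q,edges(g[q,150:480]))
E
```

```text
t: 58.6
tcp_pos: [0.5629, 0.0621, 0.0762]
tool_rot: [-0.351, 0.936, 0.0, -0.0]
force: [0.3, 0.9, -1.4]
finger_gap: 0.627
gripper_force: 105.7
t: 59.85
tcp_pos: [0.6046, -0.1565, 0.0761]
tool_rot: [0.014, 1.0, 0.0, -0.001]
force: [-0.1, 0.1, -2.9]
finger_gap: 0.623
gripper_force: 105.7
[ 604.60440375 -156.53494496   76.09348226] -1.6411427240648209
col 315 rows [(166, -11), (188, 20), (238, -19), (265, 15), (378, -37)]
-65 -32 [251. 196.]
-65 32 [373. 196.]
-55 -32 [252. 214.]
-55 32 [372. 214.]
row 208 [(48, -25), (95, 22), (101, -21), (103, 21), (219, -23), (222, 20), (227, -21), (274, 28)]
row 300 [(59, -24), (78, 20), (250, -21), (264, 21)]
row 330 [(32, -31), (47, 12), (65, -15), (82, 44), (247, -41), (263, 15), (281, -11), (296, 30)]
row 360 [(84, 41), (245, -40)]
```

Run:
```python
from h import *
c=manip.get_calibration('wrist'); print(pose()[1]); print(ray(c,[(232,330),(397,330),(315,266)],.116)*1000, ray(c,[(312,189)],.02)*1000)
```

```text
[ 604.84911871 -156.52673078   76.216113  ]
[[ 601.4830902  -183.10618364  116.        ]
 [ 603.05716215 -128.92480944  116.        ]
 [ 580.06335017 -155.22115612  116.        ]] [[ 570.62810385 -156.40251516   20.        ]]
```

```bash
python3 -m handwheel '[[-1,-1.2,-12,0,0,0,0.5],[0,0,-15,0,0,0,0.5],[0,0,-15,0,0,0,0.5],[0,0,-12,0,0,0,0.5],[0,0,-8,0,0,0,0.5],[0,0,-4,0,0,0,0.5],[0,0,-3,0,0,0,0.5],[0,0,0,0,0,0,0.5],[0,0,0,0,0,0,0.5],[0,0,0,0,0,0,0.5]]' 100
python3 -m handwheel '[[0,0,-1,0,0,0,0.5],[0,0,-1,0,0,0,0.5],[0,0,-1,0,0,0,0.5],[0,0,0,0,0,0,0.5],[0,0,0,0,0,0,0.5],[0,0,0,0,0,0,0.5],[0,0,0,0,0,0,0.5],[0,0,0,0,0,0,0.5],[0,0,0,0,0,0,0.5],[0,0,0,0,0,0,0.5]]'
```

```text
t: 61.15
tcp_pos: [0.6047, -0.1589, 0.0078]
tool_rot: [0.015, 1.0, -0.0, 0.0]
force: [0.1, 0.3, -1.9]
finger_gap: 0.624
gripper_force: 105.8
t: 62.4
tcp_pos: [0.6045, -0.1589, 0.0044]
tool_rot: [0.015, 1.0, -0.0, 0.0]
force: [-0.8, -0.3, -2.0]
finger_gap: 0.629
gripper_force: 105.9
```

```bash
python3 -m handwheel '[[0,0,-1,0,0,0,0.5],[0,0,0,0,0,0,0.5],[0,0,0,0,0,0,0.5],[0,0,0,0,0,0,0.85],[0,0,0,0,0,0,0.85],[0,0,0,0,0,0,0.85],[0,0,0,0,0,0,0.85],[0,0,10,0,0,0,0.85],[0,0,30,0,0,0,0.85],[0,0,40,0,0,0,0.85]]'
python3 -m handwheel '[[-20,0,45,0,0,0,1],[-20,0,45,0,0,0,1],[0,0,0,0,0,0,1],[0,0,0,0,0,0,1],[0,0,0,0,0,0,1],[0,0,0,0,0,0,1],[0,0,0,0,0,0,1],[0,0,0,0,0,0,1],[0,0,0,0,0,0,1],[0,0,0,0,0,0,1]]'
python3 - <<'E'
from h import *
print(pose()[1:3]); im,c=snap('wrist','w15.png'); snap('top','t15.png')
E
```

```text
t: 63.65
tcp_pos: [0.6038, -0.1586, 0.0839]
tool_rot: [0.015, 1.0, 0.0, -0.001]
force: [0.4, -0.4, 0.5]
finger_gap: 0.854
gripper_force: 0.0
t: 64.9
tcp_pos: [0.5645, -0.1589, 0.1734]
tool_rot: [0.015, 1.0, -0.0, 0.0]
force: [0.3, 0.1, -0.2]
finger_gap: 0.996
gripper_force: 0.0
(array([ 564.46987692, -158.85798779,  173.43683662]), np.float64(-1.7079575021508617))
```

View pics/w15.png

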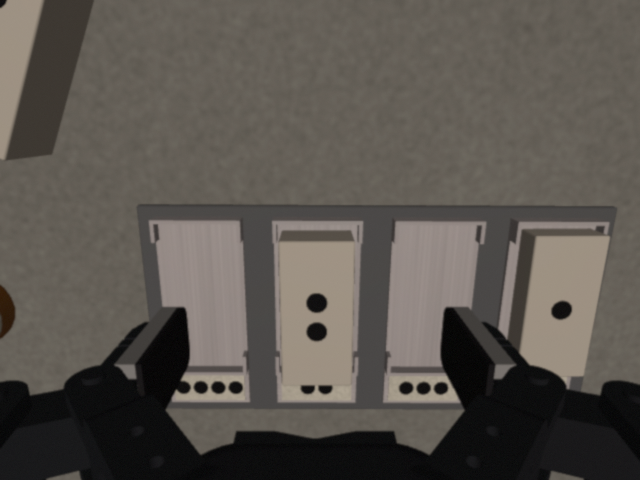

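Block 2 is home in slot 2, dots at (316,302) and (316,332). Block 1, at right with its dot at (561,310), I'll verify by measurement.

Run:
```python
from h import *
c=manip.get_calibration('wrist'); print('blk1 corners',ray(c,[(524,236),(608,236),(586,377),(561,310)],.034)*1000)
print('rail tops slot1 left outer',ray(c,[(511,220),(607,222)],.02)*1000)
print('blk2',ray(c,[(278,240),(354,240),(352,386),(280,386),(316.5,317)],.044)*1000)
im=cv2.imread('pics/t15.png')[:,:,::-1]; c=manip.get_calibration('top')
d=(im[200:240,305:335].min(2)<60).astype(np.uint8); ys,xs=np.nonzero(d); print('dot1',ray(c,[(xs.mean()+305,ys.mean()+200)],.034)*1000,len(xs))
print('b4',rect(c,im,(432,255,480,312),.054,120))
```

```text
blk1 corners [[583.29779137  -2.68264084  34.        ]
 [585.18243736  59.94830704  34.        ]
 [705.4723906   60.74079718  34.        ]
 [644.53478462  32.54952716  34.        ]]
rail tops slot1 left outer [[574.172184    -6.9979387   20.        ]
 [577.99482855  67.32584153  20.        ]]
blk2 [[ 578.081553   -185.28927673   44.        ]
 [ 579.73529265 -130.33127441   44.        ]
 [ 701.24205759 -132.53916288   44.        ]
 [ 699.50810262 -190.18766366   44.        ]
 [ 639.89120335 -159.2126945    44.        ]]
dot1 [[644.11760564  32.37316313  34.        ]] 8
b4 [449.3, -362.2, -25.2, 116.0, 52.7]
```

Block 1 is still home (dot at slot 1's centre). Going to block 4.

```bash
python3 -m handwheel '[[-14.6,-18.8,3,0,0,-2.38,1],[-14.6,-18.8,3,0,0,-2.38,1],[-14.6,-18.8,3,0,0,-2.38,1],[-14.6,-18.8,3,0,0,-2.38,1],[-14.6,-18.8,3,0,0,-2.38,1],[-14.6,-18.8,3,0,0,-2.38,1],[-14.6,-18.8,3,0,0,-2.38,1],[-14.6,-18.8,3,0,0,-2.38,1],[-14.6,-18.8,3,0,0,-2.38,1],[-14.6,-18.8,3,0,0,-2.38,1]]'
python3 -m handwheel '[[0,0,0,0,0,0,1],[0,0,0,0,0,0,1],[0,0,0,0,0,0,1],[0,0,0,0,0,0,1],[0,0,0,0,0,0,1],[0,0,0,0,0,0,1],[0,0,0,0,0,0,1],[0,0,0,0,0,0,1],[0,0,0,0,0,0,1],[0,0,0,0,0,0,1]]'
python3 - <<'E'
from h import *
print(pose()[1:3]); im,c=snap('wrist','w16.png'); print(rect(c,im,(200,100,440,400),.054,lo=122))
print(proj(c,[.4495,-.3623,.054]))
E
```

```text
t: 66.25
tcp_pos: [0.418, -0.3475, 0.2037]
tool_rot: [0.221, 0.975, -0.0, 0.0]
force: [0.1, -0.4, 0.4]
finger_gap: 1.002
gripper_force: 0.0
t: 67.5
tcp_pos: [0.4184, -0.3469, 0.2034]
tool_rot: [0.221, 0.975, 0.0, -0.0]
force: [0.7, 0.0, -0.0]
finger_gap: 1.002
gripper_force: 0.0
(array([ 418.42836609, -346.87013797,  203.38501498]), np.float64(-25.515039757108667))
[449.3, -362.0, -25.6, 117.3, 54.1]
[[313.55324789 258.30682251]]
```

```bash
python3 -m handwheel '[[-0.7,0,-30,0,0,0,1],[0,0,-35,0,0,0,1],[0,0,-35,0,0,0,1],[0,0,-35,0,0,0,1],[0,0,-30,0,0,0,1],[0,0,-20,0,0,0,1],[0,0,-10,0,0,0,1],[0,0,-5,0,0,0,1],[0,0,0,0,0,0,1],[0,0,0,0,0,0,0.5]]' 110
python3 -m handwheel '[[0,0,0,0,0,0,0.5],[0,0,0,0,0,0,0.5],[0,0,0,0,0,0,0.5],[0,0,0,0,0,0,0.5],[0,0,0,0,0,0,0.5],[0,0,0,0,0,0,0.5],[0,0,0,0,0,0,0.5],[0,0,0,0,0,0,0.5],[0,0,0,0,0,0,0.5],[0,0,0,0,0,0,0.5]]'
```

```text
t: 68.8
tcp_pos: [0.4182, -0.3473, 0.0041]
tool_rot: [0.221, 0.975, -0.0, 0.001]
force: [-0.0, -0.5, -0.4]
finger_gap: 0.821
gripper_force: 0.0
t: 70.05
tcp_pos: [0.4182, -0.3474, 0.0047]
tool_rot: [0.221, 0.975, -0.001, 0.001]
force: [-0.2, 0.8, 6.0]
finger_gap: 0.632
gripper_force: 117.4
```

```bash
python3 -m handwheel '[[0,0,25,0,0,0,0.5],[0,0,45,0,0,0,0.5],[6,20,0,0,0,3.5,0.5],[10,40,0,0,0,6.8,0.5],[11,44,0,0,0,7.5,0.5],[11,44,0,0,0,7.5,0.5],[11,44,0,0,0,7.5,0.5],[11,44,0,0,0,7.5,0.5],[11,44,0,0,0,7.5,0.5],[11,44,0,0,0,7.5,0.5]]' 110
python3 -m handwheel '[[11,44,0,0,0,7.5,0.5],[11,44,0,0,0,7.5,0.5],[11,44,0,0,0,7.5,0.5],[10,40,0,0,0,6,0.5],[3,12,0,0,0,1.5,0.5],[0,0,0,0,0,0,0.5],[0,0,0,0,0,0,0.5],[0,0,0,0,0,0,0.5],[0,0,0,0,0,0,0.5],[0,0,0,0,0,0,0.5]]'
python3 - <<'E'
from h import *
print(pose()[1:3])
E
```

```text
t: 71.3
tcp_pos: [0.4977, -0.0199, 0.0718]
tool_rot: [-0.26, 0.966, 0.001, -0.002]
force: [1.0, 0.0, -4.2]
finger_gap: 0.632
gripper_force: 117.6
t: 72.55
tcp_pos: [0.5459, 0.1606, 0.0735]
tool_rot: [-0.498, 0.867, -0.0, 0.0]
force: [-0.8, 0.0, -4.8]
finger_gap: 0.632
gripper_force: 117.5
(array([545.8689115 , 160.58028215,  73.53906397]), np.float64(59.7347282678449))
```

```bash
python3 -m handwheel '[[0,0,-20,0,0,0,0.5],[0,0,-15,0,0,0,0.5],[0,0,-10,0,0,0,0.5],[5.9,10.1,0,0,0,0,0.5],[5.9,10.1,0,0,0,0,0.5],[5.9,10.1,0,0,0,0,0.5],[5.9,10.1,0,0,0,0,0.5],[5.9,10.1,0,0,0,0,0.5],[0,0,-5,0,0,0,0.5],[0,0,-2,0,0,0,0.5]]'
python3 -m handwheel '[[0,0,-1,0,0,0,0.5],[0,0,-1,0,0,0,0.5],[0,0,-1,0,0,0,0.5],[0,0,0,0,0,0,0.5],[0,0,0,0,0,0,0.5],[0,0,0,0,0,0,0.5],[0,0,0,0,0,0,0.5],[0,0,0,0,0,0,0.5],[0,0,0,0,0,0,0.5],[0,0,0,0,0,0,0.5]]'
```

```text
t: 73.8
tcp_pos: [0.5744, 0.2115, 0.0207]
tool_rot: [-0.499, 0.867, 0.0, -0.001]
force: [-0.1, 0.0, -4.8]
finger_gap: 0.634
gripper_force: 117.6
t: 75.05
tcp_pos: [0.5753, 0.2115, 0.0187]
tool_rot: [-0.498, 0.867, -0.0, -0.0]
force: [-3.4, -4.1, 5.3]
finger_gap: 0.634
gripper_force: 118.7
```

Seated. Releasing, rising to press height and measuring.

```bash
python3 -m handwheel '[[0,0,0,0,0,0,1],[0,0,0,0,0,0,1],[0,0,0,0,0,0,1],[0,0,0,0,0,0,1],[0,0,12,0,0,0,1],[0,0,30,0,0,0,1],[0,0,42,0,0,0,1],[0,0,42,0,0,0,1],[0,0,28,0,0,0,1],[0,0,0,0,0,0,1]]' 60
python3 - <<'E'
from h import *
print(pose()[1:3]); im,c=snap('wrist','w17.png')
print(rect(c,im,(235,155,395,400),.068,mask=beige(im)))
E
python3 -m handwheel '[[0,0,0,0,0,0,0],[6.5,11.2,0,0,0,0,0],[6.5,11.2,0,0,0,0,0],[6.5,11.2,0,0,0,0,0],[6.5,11.2,0,0,0,0,0],[6.5,11.2,0,0,0,0,0],[6.5,11.2,0,0,0,0,0],[0,0,0,0,0,0,0],[0,0,0,0,0,0,0],[0,0,0,0,0,0,0]]'
```

```text
t: 76.3
tcp_pos: [0.5773, 0.2121, 0.176]
tool_rot: [-0.498, 0.867, -0.001, 0.003]
force: [0.2, 0.3, -0.3]
finger_gap: 1.0
gripper_force: 0.0
(array([577.26096846, 212.12866677, 176.01054539]), np.float64(59.79637444132268))
[591.4, 240.7, 59.5, 124.8, 57.1]
t: 77.6
tcp_pos: [0.614, 0.2784, 0.1724]
tool_rot: [-0.498, 0.867, -0.0, -0.0]
force: [-0.5, 1.1, -0.3]
finger_gap: -0.001
gripper_force: 0.0
```

```bash
python3 -m handwheel '[[0,0,-12,0,0,0,0],[0,0,-12,0,0,0,0],[0,0,-12,0,0,0,0],[0,0,-12,0,0,0,0],[0,0,-12,0,0,0,0],[0,0,-12,0,0,0,0],[0,0,-10,0,0,0,0],[0,0,-5,0,0,0,0],[0,0,-2,0,0,0,0],[0,0,0,0,0,0,0]]'
python3 -m handwheel '[[0,0,-1,0,0,0,0],[0,0,-1,0,0,0,0],[0,0,-1,0,0,0,0],[0,0,0,0,0,0,0],[0,0,0,0,0,0,0],[0,0,0,0,0,0,0],[0,0,0,0,0,0,0],[0,0,0,0,0,0,0],[0,0,0,0,0,0,0],[0,0,0,0,0,0,0]]'
```

```text
t: 78.85
tcp_pos: [0.614, 0.2787, 0.0835]
tool_rot: [-0.498, 0.867, 0.0, -0.0]
force: [-1.6, -2.3, 6.3]
finger_gap: -0.004
gripper_force: 2.7
t: 80.1
tcp_pos: [0.6141, 0.2787, 0.0826]
tool_rot: [-0.499, 0.867, -0.0, 0.0]
force: [-4.6, -1.6, 14.1]
finger_gap: -0.0
gripper_force: 7.0
```

```bash
python3 -m handwheel '[[0,0,-1,0,0,0,0],[0,0,0,0,0,0,0],[0,0,0,0,0,0,0],[0,0,0,0,0,0,0],[0,0,0,0,0,0,0],[0,0,0,0,0,0,0],[0,0,0,0,0,0,0],[0,0,0,0,0,0,0],[0,0,0,0,0,0,0],[0,0,0,0,0,0,0]]'
python3 -m handwheel '[[0,0,0,0,0,0,0],[0,0,0,0,0,0,0],[0,0,15,0,0,0,0],[0,0,25,0,0,0,0],[0,0,30,0,0,0,0],[0,0,20,0,0,0,0],[-9.9,-17,0,0,0,0,1],[-9.9,-17,0,0,0,0,1],[-9.9,-17,0,0,0,0,1],[-9.9,-17,0,0,0,0,1]]'
python3 - <<'E'
from h import *
print(pose()[1:3]); im,c=snap('wrist','w18.png')
print(rect(c,im,(235,155,395,400),.068,mask=beige(im)))
E
```

```text
t: 81.35
tcp_pos: [0.6141, 0.2787, 0.0826]
tool_rot: [-0.499, 0.867, -0.0, 0.0]
force: [-7.5, -2.3, 17.7]
finger_gap: -0.002
gripper_force: 9.0
t: 82.6
tcp_pos: [0.5747, 0.2105, 0.1688]
tool_rot: [-0.498, 0.867, -0.0, 0.0]
force: [0.3, 1.6, -0.6]
finger_gap: 0.847
gripper_force: 0.0
(array([574.71498284, 210.51810738, 168.83703873]), np.float64(59.793287980695425))
[590.7, 238.7, 59.6, 128.0, 56.8]
```

```bash
python3 -m handwheel '[[0,0,0,0,0,0,1],[0,0,-25,0,0,0,1],[0,0,-30,0,0,0,1],[0,0,-30,0,0,0,1],[0,0,-30,0,0,0,1],[0,0,-20,0,0,0,1],[0,0,-12,0,0,0,1],[0,0,-3,0,0,0,1],[0,0,0,0,0,0,1],[0,0,0,0,0,0,0.5]]' 110
python3 -m handwheel '[[0,0,0,0,0,0,0.5],[0,0,0,0,0,0,0.5],[0,0,0,0,0,0,0.5],[0,0,0,0,0,0,0.5],[0,0,0,0,0,0,0.5],[0,0,0,0,0,0,0.5],[0,0,0,0,0,0,0.5],[0,0,0,0,0,0,0.5],[0,0,0,0,0,0,0.5],[0,0,0,0,0,0,0.5]]'
```

```text
t: 83.9
tcp_pos: [0.5755, 0.2111, 0.0203]
tool_rot: [-0.498, 0.867, -0.0, 0.001]
force: [-0.5, 0.4, -0.3]
finger_gap: 0.817
gripper_force: 0.0
t: 85.15
tcp_pos: [0.5756, 0.211, 0.0209]
tool_rot: [-0.498, 0.867, -0.0, 0.001]
force: [-0.5, -0.3, 5.3]
finger_gap: 0.632
gripper_force: 118.2
```

```bash
python3 -m handwheel '[[0,0,18,0,0,0,0.5],[-7.8,-13.3,0,0,0,0,0.5],[-7.8,-13.3,0,0,0,0,0.5],[-7.8,-13.3,0,0,0,0,0.5],[-7.8,-13.3,0,0,0,0,0.5],[0,0,20,0,0,0,0.5],[0,0,30,0,0,0,0.5],[4,-25,0,0,0,-4,0.5],[6,-42,0,0,0,-6.5,0.5],[6,-42,0,0,0,-6.5,0.5]]' 110
python3 -m handwheel '[[6,-42,0,0,0,-6.5,0.5],[6,-42,0,0,0,-6.5,0.5],[6,-42,0,0,0,-6.5,0.5],[6,-42,0,0,0,-6.5,0.5],[6,-42,0,0,0,-6.5,0.5],[6,-42,0,0,0,-6.5,0.5],[6,-42,0,0,0,-6.5,0.5],[6,-7.3,0,0,0,1,0.5],[0,0,0,0,0,0,0.5],[0,0,0,0,0,0,0.5]]'
python3 -m handwheel '[[0,0,0,0,0,0,0.5],[0,0,0,0,0,0,0.5],[0,0,0,0,0,0,0.5],[0,0,0,0,0,0,0.5],[0,0,0,0,0,0,0.5],[0,0,0,0,0,0,0.5],[0,0,0,0,0,0,0.5],[0,0,0,0,0,0,0.5],[0,0,0,0,0,0,0.5],[0,0,0,0,0,0,0.5]]'
python3 - <<'E'
from h import *
s,p,a,z=pose(); print(p,a)
im,c=snap('wrist','w19.png')
g=cv2.GaussianBlur(im,(3,3),0).mean(2)
def edges(l): d=np.diff(l); k=[i for i in range(1,len(d)-1) if abs(d[i])>9 and abs(d[i])>=abs(d[i-1]) and abs(d[i])>abs(d[i+1])]; return [(i,int(d[i])) for i in k]
print('col 315 rows',edges(g[:430,315])); 
u=np.array([np.cos(np.radians(-1.7)),np.sin(np.radians(-1.7))]);v=np.array([-u[1],u[0]])
o=np.array([635.9,-253.3])
for sx in(-68,-65,-55):
    for sy in(-32,32): print(sx,sy,proj(c,np.r_[(o+sx*u+sy*v)/1000,.02])[0].round())
r=int(proj(c,np.r_[(o-58*u)/1000,.02])[0][1]); print('row',r,edges(g[r,150:480]))
for q in (330,360): print('row',q,edges(g[q,150:480]))
E
```

```text
t: 86.4
tcp_pos: [0.5589, 0.0472, 0.0873]
tool_rot: [-0.363, 0.932, 0.0, -0.0]
force: [0.3, -0.3, -4.3]
finger_gap: 0.63
gripper_force: 117.1
t: 87.65
tcp_pos: [0.6063, -0.2509, 0.0868]
tool_rot: [0.014, 1.0, 0.001, -0.001]
force: [-0.6, 0.2, -5.4]
finger_gap: 0.63
gripper_force: 117.4
t: 88.9
tcp_pos: [0.6074, -0.2526, 0.0874]
tool_rot: [0.015, 1.0, 0.0, -0.0]
force: [0.8, 0.0, -4.4]
finger_gap: 0.629
gripper_force: 117.4
[ 607.4337068  -252.62980801   87.37754507] -1.7087699446642546
col 315 rows [(154, -10), (173, 21), (230, -21), (275, 16), (325, -42), (371, 43), (392, -39)]
-68 -32 [256. 176.]
-68 32 [372. 176.]
-65 -32 [256. 182.]
-65 32 [372. 182.]
-55 -32 [257. 200.]
-55 32 [372. 199.]
row 194 [(78, -10), (100, 19), (105, -24), (108, 22), (218, -24), (221, 24), (227, -20), (271, 27), (279, -27)]
row 330 [(32, -21), (46, 12), (64, -14), (76, 41), (148, -26), (180, 24), (252, -41), (264, 16), (282, -11), (296, 34), (323, -41)]
row 360 [(78, 43), (142, -34), (186, 36), (250, -41)]
```

Run:
```python
from h import *
c=manip.get_calibration('wrist'); print(pose()[1]); print(ray(c,[(228,345),(401,345),(315,276)],.1345)*1000, ray(c,[(314,174)],.02)*1000)
```

```text
[ 607.4916039  -252.66341519   87.42315445]
[[ 605.3531564  -279.18101262  134.5       ]
 [ 606.98173434 -225.0957381   134.5       ]
 [ 583.21064946 -251.29593271  134.5       ]] [[ 566.80638851 -251.26550048   20.        ]]
```

```bash
python3 -m handwheel '[[-6.5,0,0,0,0,0,0.5],[0,0,-15,0,0,0,0.5],[0,0,-15,0,0,0,0.5],[0,0,-15,0,0,0,0.5],[0,0,-12,0,0,0,0.5],[0,0,-6,0,0,0,0.5],[0,0,-3,0,0,0,0.5],[0,0,-2,0,0,0,0.5],[0,0,0,0,0,0,0.5],[0,0,0,0,0,0,0.5]]' 110
python3 -m handwheel '[[0,0,-1,0,0,0,0.5],[0,0,-1,0,0,0,0.5],[0,0,-1,0,0,0,0.5],[0,0,0,0,0,0,0.5],[0,0,0,0,0,0,0.5],[0,0,0,0,0,0,0.5],[0,0,0,0,0,0,0.5],[0,0,0,0,0,0,0.5],[0,0,0,0,0,0,0.5],[0,0,0,0,0,0,0.5]]'
```

```text
t: 90.2
tcp_pos: [0.6012, -0.2528, 0.0199]
tool_rot: [0.015, 1.0, -0.0, 0.0]
force: [0.3, 0.1, -4.6]
finger_gap: 0.627
gripper_force: 117.4
t: 91.45
tcp_pos: [0.6009, -0.2527, 0.0169]
tool_rot: [0.015, 1.0, -0.0, -0.0]
force: [-3.5, 2.1, 5.8]
finger_gap: 0.635
gripper_force: 118.6
```

```bash
python3 -m handwheel '[[0,0,0,0,0,0,0.85],[0,0,0,0,0,0,0.85],[0,0,0,0,0,0,0.85],[0,0,0,0,0,0,0.85],[0,0,10,0,0,0,0.85],[0,0,30,0,0,0,0.85],[0,0,40,0,0,0,0.85],[0,0,45,0,0,0,1],[-20,15,45,0,0,0,1],[-20,15,0,0,0,0,1]]'
python3 -m handwheel '[[-20,15,0,0,0,0,1],[-20,15,0,0,0,0,1],[-20,15,0,0,0,0,1],[-20,15,0,0,0,0,1],[0,0,0,0,0,0,1],[0,0,0,0,0,0,1],[0,0,0,0,0,0,1],[0,0,0,0,0,0,1],[0,0,0,0,0,0,1],[0,0,0,0,0,0,1]]'
python3 - <<'E'
from h import *
im,c=snap('scene'); cv2.imwrite('pics/fin.png',cv2.resize(im[120:400,160:480],(800,700),interpolation=cv2.INTER_CUBIC)[50:650,:,::-1])
E
```

```text
t: 92.7
tcp_pos: [0.5634, -0.2241, 0.1917]
tool_rot: [0.015, 1.0, -0.003, 0.005]
force: [-0.1, -0.6, -0.7]
finger_gap: 1.001
gripper_force: 0.0
t: 93.95
tcp_pos: [0.481, -0.1627, 0.1863]
tool_rot: [0.015, 1.0, 0.0, -0.0]
force: [0.7, 0.1, 0.5]
finger_gap: 0.997
gripper_force: 0.0
```

View pics/fin.png

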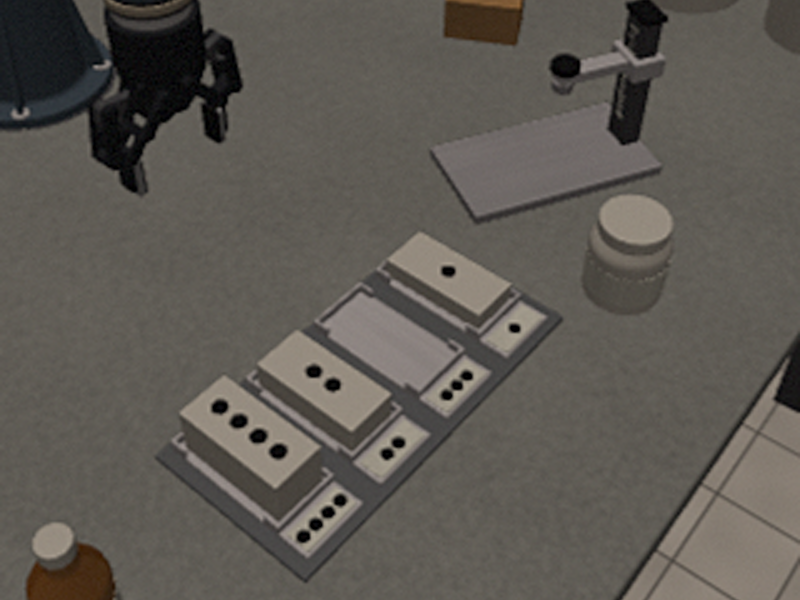

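The final view shows blocks 1, 2 and 4 flat, dots up, in their matching slots (dots near (448,271), (323,378) and (249,428)). The foot is up at (565,70), the robot is clear, and the bottle, tub and carton are untouched.

```bash
python3 -c "
from station import manip; print(manip.sign_off())"
```

```text
the job is handed in; nothing more can be done
None
```

I gauged blocks 1, 2 and 4 in that order (block 3 was absent), pressing each for over a second; all three are home in their matching slots, dots up, with the foot up, and the job is handed in.

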